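Lock the coffee grinder's burr setting

ROBOT

A 6-joint arm with a two-finger parallel gripper is mounted at the origin on the work surface. World frame = base frame: x ahead of the robot, y to its left, z up, the work surface at z = 0. Lengths are in m, angles in degrees, forces in N, time in s.
With the tool pointing down it reaches from about 0.35 to 0.875 m from the base axis. Payload 4.2 kg.
Tool frame: the origin (TCP) lies on the centre line of the jaws, within the pads' length; the fingertips stand 11 mm ahead of it and the grasp point (between the pads) lies 8 mm behind it; z points along the fingers, y is the line along which they close (so a half turn about z gives the same grasp; the last joint's range is limited). The gripper opens to 87 mm and grips with 3 to 60 N. Pads are 19 mm wide; open, the fingers measure 117 mm over their backs; the gripper's body (75 mm by 190 mm) begins 51 mm behind the grasp point.
Start: joints at [-53.537, 22.042, 0.453, 0, -68.411, -14.817], TCP at [0.231, -0.581, 0.205] pointing down, gripper open.
Joint ranges: [-179.83, 179.83], [-69.29, 118.12], [-61.27, 80.66], [-181.25, 117.63], [-171.15, -9.14], [-177.46, 177.46]. Speed limits (degrees/s): [159.86, 159.86, 180, 180, 180, 180].

INTERFACE

Orientations are given as a 3x3 rotation matrix whose columns are the frame's x, y, z axes.
In Python, from station import r gives the robot as it stands.
- The arm moves only by the tool servo_tool, never from a script. Its argument "commands" is a list that holds one entry, the list of rows, each a list of 7 numbers: the closure, from 0 (fully open) to 1 (shut), then the shift along the tool's x, y, z in mm, then the turn, a rotation vector about the tool's x, y, z in rad. In form: [[[claw, x, y, z, ax, ay, az], ...]]. A call has exactly 5 rows; each row is the pose to reach, as a shift and turn from the pose commanded when the call began, along the tool's axes at that moment; what a row does not reach only later rows make up. A row lasts 1/10 s, in which the tool goes at most 50 mm and 8.59 degrees, less where a joint would pass 70% of its speed; a pose out of reach is approached as far as the arm can. A call with a gripper value outside its range is refused whole. The fingers move at their own pace and stop on an object; the grip force is fixed at half the most. Time passes only in rows, so rows that repeat a pose let the fingers close, or fill a call up. It gives the time, the measured TCP pose, the force, the opening and the grip force at its end, in the units of the state.
- r.sense(): the state, without advancing time (a new reading comes with each control period).
- r.capture(name): name is "scene" or "top" or "wrist"; returns a dict with "pixels" (400x640x3 uint8, red, green, blue), "camera_matrix" (3x3 intrinsics, pixels), "R" (3x3) and "t" (3): a world point X has camera coordinates R X + t. Camera axes: x right, y down, z forward; pixel columns grow to the right and rows downward; lengths in m; the calibration is good to about 2 mm. A picture is of the moment at which its call begins. There is no depth.
- r.finish_job(): hands the job in; it is judged then, once.
The state is a dict: "time_s": time; "joints": joint angles; "joint_velocities": joint speeds; "effort": joint torques, N m; "tcp_pos": TCP position; "ee_rot": TCP orientation; "wrist_force": force on the tool from outside, world axes, zero at the start; "moment": the same for the moment, N m; "gripper_width": opening from 0.0 (shut) to 1.0 (fully open); "gripper_force": force on a finger pad.
Only numpy, scipy, OpenCV 4.12 (cv2) and the standard library are available. Lean on these libraries where they do the work, as an engineer would, in place of code of your own. Each camera call takes 0.05 s, during which the arm holds its last target. There are 200 camera calls.

TASK

The coffee grinder's burr barrel stands at the right setting but its knurled brass lock ring is slack. Lay the red-handled holding key across the barrel with its tail down in the housing's fork so that the barrel cannot turn, then turn the lock ring clockwise until it is firmly hand-tight on the housing, feeling for the bite and not straining the key. Lift the key out and put it back on the bamboo spoon rest, leaving the barrel at its setting and the other things alone.

Things in the scene. Friction and masses are not known exactly. Their poses are not given: they have to be found in the camera images.
- grinder: Fixed cream coffee grinder, hopper off. Body 152 x 126 mm, flat deck at z = 120 mm. Origin: under the vertical barrel axis, at shelf height; x runs from that axis to the fork. From the deck up on the axis: steel neck (radius 28, to 12 mm), brass lock ring (radius 30, 12 to 28 mm), steel barrel (radius 25, teeth to 43 mm). The body spans x -65 to 87, y -63 to 63 mm.
- barrel (a joint): Angle (rad, clockwise from above positive) of the threaded barrel in the housing; 0 = its setting, where two of its six rim notches lie on the grinder's x axis. Notches 11.5 mm wide, floors 33 mm over the deck, bevelled teeth to 43 mm. Turns at only 0.1 N m, so unless held it goes round with the ring. The seated key leaves it up to 0.07 rad of play.
- lock_ring (a joint): How far (rad) the knurled brass lock ring has been drawn up tight on the wave washer under it: 0 while slack and until it meets the housing. It starts slack by an unmarked, unmeasured 0.35 to 1.1 rad of clockwise turn (from above). Slack it drags at 0.3 N m; from the bite on it climbs from 0.36 N m by 12 N m per rad. 0.6 to 0.9 N m is hand-tight and stays when let go; about 1.6 strains the key.
- ring_grip (a point): Point on the barrel axis at mid-height of the lock ring (60 mm across, 16 mm high), 20 mm above the deck. With the key in place fingers fit down on either side of the ring, along the grinder's y, and can swing about 50 degrees either way before meeting key tail or fork; the key's top is 41 mm above this point.
- seat (a point): Point on the barrel axis at notch-floor height, 33 mm above the deck: the key's origin lies here when the key is fully home, with its x along the grinder's x. z up.
- fork: Fixed dark steel fork on the deck, 65 mm from the barrel axis along the grinder's x, 10 mm long, 27.5 mm wide. Saddle floor 33 mm above the deck; gap 11.5 mm between two lugs with roof-shaped tops at 45 mm. Origin: on the deck under the gap.
- key: Loose holding key, 0.11 kg: straight steel blade 108 x 10 x 12 mm standing on edge, under a red grip. Origin: on the blade's underside at the point that goes over the barrel axis; x along the blade towards the tail, z up. The blade runs from x -24 to 84 mm. Starts on the spoon rest.
- key_handle (a point): Middle of the key's red grip (34 long, 12 thick across the key's y, 16 mm high), 42 mm along the key's x from its origin and 20 mm above the blade's underside; the grip's top is 28 mm above the underside. Pinch across y from above; when the key is home fingers up to 26 mm wide pass here between barrel teeth and fork.
- spoon_rest: Fixed bamboo spoon rest, tray 200 (x) x 110 (y) mm with a floor 6 mm and a rim 10 mm above the shelf, rim 6 mm wide, short tail at +x. Origin: centre of its underside.
- butter_dish: Loose ceramic butter dish with its lid on, 180 x 105 x 94 mm. Origin: centre of its underside. Bystander.
- cruet: Loose glass condiment cruet, 58 mm across, 150 mm tall. Origin: centre of its underside. Bystander.
- spatula: Loose black plastic spatula lying flat, 280 mm long, handle to its -x. Bystander.

How it is judged (in metres and radians):
On the way, in this order (a step that is already met when the one before it is completed fails the run):
1. the key lies fully home in the barrel's notches and the fork (horizontal distance between key and seat below 0.006 m and z of key in the frame of seat below 0.003 m and angle between the x axis of key and the x axis of grinder, either way round below 0.07 rad and angle between key's own z axis and vertical below 0.07 rad), for 0.2 s.
2. the lock ring is tight (drawn up by at least 0.015 rad) and let go, with the key still home (all of step 1 and value of joint lock_ring above 0.015 rad and contact force between the fingers and lock_ring below 0.1 N), for 0.2 s.
At the end, for the whole second after the job is handed in: The lock ring is still tight (drawn up by at least 0.015 rad), the barrel is within 0.1 rad of its setting, and the key lies still on the spoon rest, its red grip inside the tray's outline and lower than 40 mm (value of joint lock_ring above 0.015 rad and value of joint barrel between -0.1 and 0.1 rad and x of key_handle in the frame of spoon_rest between -0.095 and 0.095 m and y of key_handle in the frame of spoon_rest between -0.05 and 0.05 m and height (world z) of key_handle below 0.04 m and linear speed of key below 0.01 m/s); the robot touches nothing.
It fails at once if the key was strained: pressed on the fork with more than 25 N (contact force between key and fork above 25 N).
It fails at once if the barrel was dragged more than 0.15 rad off its setting (value of joint barrel above 0.15 rad or value of joint barrel below -0.15 rad).
It fails at once if the butter dish, cruet or spatula was shifted by more than 20 mm or the cruet tipped (distance of any of butter_dish, cruet, spatula from where it was at the start of the episode above 0.02 m or angle between cruet's own z axis and vertical above 0.3 rad).
It also fails if it takes over 72 s, if anything falls off the work surface, if the arm or the gripper's body presses on something with over 40 N, if the wrist force passes 120 N, or if a joint passes its speed limit or range.

## Working session

There is one attempt and no reset: what is moved stays moved. The work goes in short steps, Python scripts to look and compute and a tool call to move; the robot and the scene stay as the last step left them, time stands still between calls to the robot, and variables do not carry over. Pictures are saved under pics/ and viewed, at most 10 in all, crops included, and the job is handed in when it is done.

Besides the shell and the picture viewer there is one more tool, called after ">>>" in YAML: its name, and indented under it one key for each argument. servo_tool: Moves the arm, as the interface text tells. Its arguments: {"type":"object","properties":{"commands":{"type":"array","items":{"type":"array","items":{"type":"array","items":{"type":"number"}}}}},"required":["commands"]}

```bash
mkdir -p pics
cat > h.py <<'E'
import numpy as np, cv2, pickle
from station import r
def cap(n,f):
    c=r.capture(n); pickle.dump(c,open(f'pics/{f}.pkl','wb')); cv2.imwrite(f'pics/{f}.png',c['pixels'][:,:,::-1]); return c
def load(f): return pickle.load(open(f'pics/{f}.pkl','rb'))
def ray(c,u,v,z):
    R=np.array(c['R']);t=np.array(c['t']);d=R.T@np.linalg.solve(np.array(c['camera_matrix']),[u,v,1]);o=-R.T@t
    return (o+d*(z-o[2])/d[2]).round(4)
def proj(c,X):
    p=np.array(c['camera_matrix'])@(np.array(c['R'])@np.array(X)+np.array(c['t'])); return (p[:2]/p[2]).round(1)
def crop(c,f,u0,v0,u1,v1,s):
    cv2.imwrite(f'pics/{f}.png',cv2.resize(c['pixels'][v0:v1,u0:u1,::-1],None,fx=s,fy=s,interpolation=cv2.INTER_CUBIC))
E
python3 - <<'E'
from h import *
c=cap('top','top0');d=cap('scene','sc0')
for k in (c,d): print(-np.array(k['R']).T@k['t'],k['camera_matrix'][0])
s=r.sense();print(s['time_s'],s['ee_rot'],s['tcp_pos'],s['wrist_force'])
E
```

```text
[0.39835325 0.03545404 1.57260191] [496.31674522   0.         317.17543074]
[1.32249362 0.73551424 0.87105138] [452.22680434   0.         315.28182613]
0.1 [[-9.29538248e-01 -3.68724841e-01 -7.98397324e-04]
 [-3.68725693e-01  9.29536581e-01  1.76294000e-03]
 [ 9.20997502e-05  1.93310976e-03 -9.99998127e-01]] [ 0.23036845 -0.58039908  0.20377633] [-0.35870906 -0.09994876  0.6003046 ]
```

View pics/top0.png

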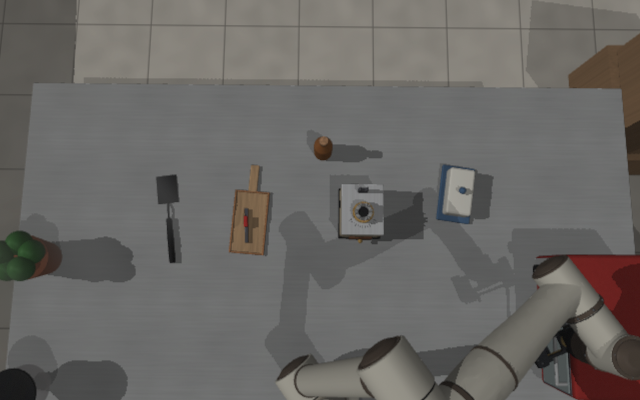

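View pics/sc0.png

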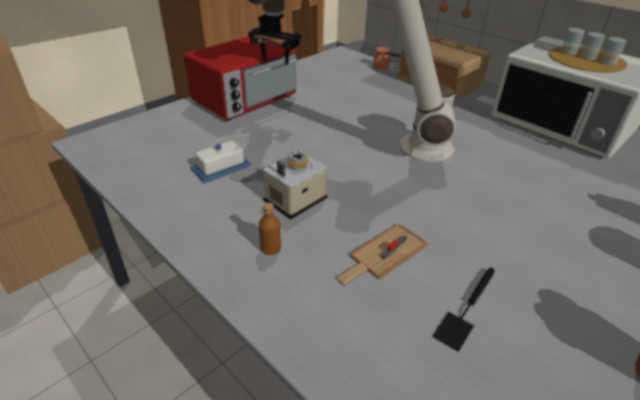

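The top view shows the grinder at about (362,211) with its fork up at (363,188), the spoon rest at (250,220) with the key at (247,224), the cruet at (323,148), the dish at (457,193) and the spatula at (169,215). I'll enlarge the first two.

Run:
```python
from h import *
c=load('top0')
a=c['pixels'][155:265,220:280,::-1];b=c['pixels'][170:250,325:395,::-1]
A=cv2.resize(a,(330,600),interpolation=2);B=cv2.resize(b,(465,531),interpolation=2)
im=np.zeros((600,800,3),np.uint8);im[:,:330]=A;im[:531,335:]=B
cv2.imwrite('pics/cr1.png',im)
for p in [(362,211,.163),(363,188,.165),(247,224,.02),(323,155,0),(250,222,.01)]: print(p,ray(c,*p))
```

```text
(362, 211, 0.163) [ 0.5587 -0.0972  0.163 ]
(363, 188, 0.165) [ 0.625  -0.1002  0.165 ]
(247, 224, 0.02) [0.5308 0.2499 0.02  ]
(323, 155, 0) [0.7587 0.0131 0.    ]
(250, 222, 0.01) [0.538 0.242 0.01 ]
```

View pics/cr1.png

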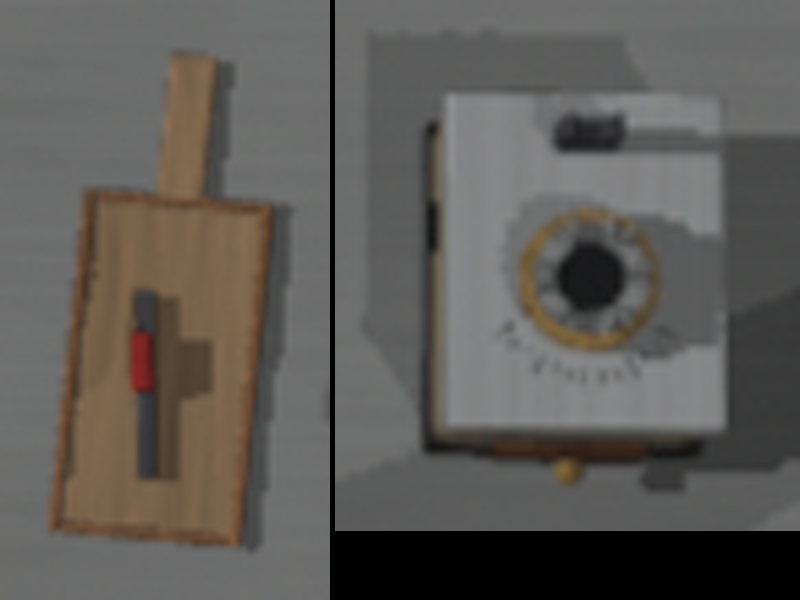

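The crops show the grinder's x axis close to world +x, with the fork at crop (590,132) and the barrel at (590,279). The key's tail points up (+x), its grip is at (142,360), and its blade runs from (145,290) to (148,480). I'll move above the grinder for a wrist view.

```bash
cat >> h.py <<'E'
from scipy.spatial.transform import Rotation as Ro
def RT(yaw=0):  # tool down, tool y along (-sin,cos)
    c,s=np.cos(yaw),np.sin(yaw); return np.array([[-c,-s,0],[-s,c,0],[0,0,-1.]])
def goal(p,yaw=0):
    s=r.sense();R=np.array(s['ee_rot']);d=R.T@(np.array(p)-s['tcp_pos'])*1000
    print('shift',d.round(1),'rot',Ro.from_matrix(R.T@RT(yaw)).as_rotvec().round(3),'t',s['time_s'])
E
python3 -c "
from h import *
goal([.56,-.1,.40])"
```

```text
shift [-483.5  325.4 -195.6] rot [ 0.002 -0.     0.378] t 0.1
```

>>> servo_tool:
  commands:
    - [[0,-40,30,-196,0.002,0,0],[0,-40,30,-196,0.002,0,0.1],[0,-60,50,-196,0.002,0,0.2],[0,-150,100,-196,0.002,0,0.3],[0,-200,135,-196,0.002,0,0.378]]

```text
time_s: 0.6
tcp_pos: [0.3104, -0.4616, 0.3787]
ee_rot: [[-1.0, 0.006, 0.003], [0.006, 1.0, -0.004], [-0.003, -0.004, -1.0]]
wrist_force: [1.6, 0.3, -1.1]
gripper_width: 0.998
gripper_force: 0.0
```

```bash
python3 -c "
from h import *
goal([.56,-.1,.40])"
```

```text
shift [-247.5  362.9  -22.1] rot [-0.004  0.003 -0.006] t 0.6
```

>>> servo_tool:
  commands:
    - [[0,-240,355,-10,0,0,0],[0,-240,355,-10,0,0,0],[0,-240,355,-10,0,0,0],[0,-240,355,-10,0,0,0],[0,-240,355,-10,0,0,0]]

```text
time_s: 1.1
tcp_pos: [0.4504, -0.2529, 0.3821]
ee_rot: [[-1.0, 0.0, 0.0], [0.0, 1.0, -0.002], [-0.0, -0.002, -1.0]]
wrist_force: [0.9, -1.0, -0.4]
gripper_width: 1.002
gripper_force: 0.0
```

>>> servo_tool:
  commands:
    - [[0,-30,45,0,0,0,0],[0,-60,90,0,0,0,0],[0,-90,130,0,0,0,0],[0,-90,130,0,0,0,0],[0,-90,130,0,0,0,0]]

```text
time_s: 1.6
tcp_pos: [0.5405, -0.1235, 0.3808]
ee_rot: [[-1.0, -0.003, -0.002], [-0.003, 1.0, -0.002], [0.002, -0.002, -1.0]]
wrist_force: [-0.4, -0.7, 0.3]
gripper_width: 1.001
gripper_force: 0.0
```

Run:
```python
from h import *
goal([.56,-.1,.40])
c=cap('wrist','w1')
for p in [(.56,-.1,.163),(.625,-.1,.165)]: print(proj(c,p))
```

```text
shift [-19.5  23.4 -19.3] rot [-0.002 -0.002  0.003] t 1.6
[336.8 191.5]
[336.  239.5]
```

View pics/w1.png

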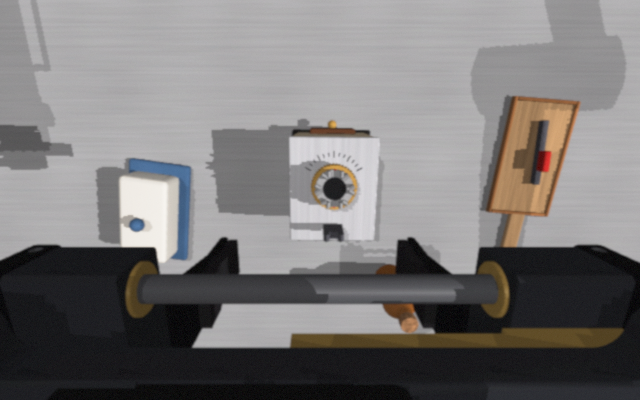

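The wrist view shows the barrel at (334,187) and the fork at (333,232), near the predicted points. The key is at (541,152), with its grip at (545,160). I'll enlarge both.

Run:
```python
from h import *
c=load('w1')
a=c['pixels'][125:245,285:385,::-1];b=c['pixels'][110:195,515:565,::-1]
im=np.zeros((600,800,3),np.uint8)
im[:576,:480]=cv2.resize(a,(480,576),interpolation=2)
im[:510,490:790]=cv2.resize(b,(300,510),interpolation=2)
cv2.imwrite('pics/cr2.png',im)
```

```text
(no output)
```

View pics/cr2.png

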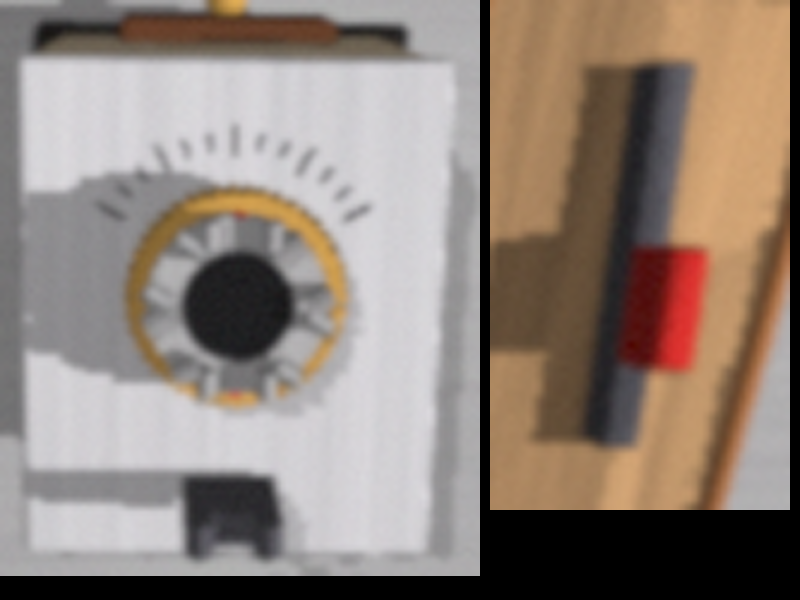

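The crop shows the ring centred at crop (237.5,297), the red notch marks at (240,213) and (233,394), and the fork gap centre at about (234,535). The key blade's top face runs from (676,64) to (622,443), with the grip top centred near (682,310).

Run:
```python
from h import *
w=load('w1');t=load('top0')
def W(x,y,z,m=''): print('w',m,ray(w,285+x/4.8-.5*0,125+y/4.8,z))
def K(x,y,z,m=''): print('w',m,ray(w,515+(x-490)/6,110+y/6,z))
def T1(x,y,z,m=''): print('t',m,ray(t,220+x/5.5,155+y/5.4545,z))
def T2(x,y,z,m=''): print('t',m,ray(t,325+(x-335)/6.643,170+y/6.6375,z))
W(237.5,297,.148,'ring');W(239,305,.163,'hole');W(240,213,.153,'red-');W(233,394,.153,'red+');W(234,537,.163,'fork gap')
W(20,58,.12,'deck --');W(452,62,.12,'deck -+');W(30,550,.12,'deck +-');W(432,553,.12,'deck ++')
T2(590,279,.148,'ring');T2(590,132,.163,'fork');T2(443,95,.12,'d');T2(720,97,.12,'d');T2(443,430,.12,'d');T2(725,430,.12,'d')
K(676,64,.018,'key -24');K(622,443,.018,'key 84');K(682,310,.034,'grip')
T1(145,290,.018,'key 84');T1(148,480,.018,'key -24');T1(142,360,.034,'grip')
print(-np.array(w['R']).T@w['t'],np.array(w['R']))
```

```text
w ring [ 0.5573 -0.1023  0.148 ]
w hole [ 0.5562 -0.1027  0.163 ]
w red- [ 0.5332 -0.1023  0.153 ]
w red+ [ 0.5837 -0.1033  0.153 ]
w fork gap [ 0.622  -0.1029  0.163 ]
w deck -- [ 0.4949 -0.1631  0.12  ]
w deck -+ [ 0.4958 -0.0415  0.12  ]
w deck +- [ 0.6434 -0.1633  0.12  ]
w deck ++ [ 0.6441 -0.0395  0.12  ]
t ring [ 0.5575 -0.1026  0.148 ]
t fork [ 0.6198 -0.1014  0.163 ]
t d [ 0.6427 -0.04    0.12  ]
t d [ 0.643  -0.1638  0.12  ]
t d [ 0.4931 -0.0402  0.12  ]
t d [ 0.4943 -0.1644  0.12  ]
w key -24 [0.4744 0.2498 0.018 ]
w key 84 [0.5801 0.2551 0.018 ]
w grip [0.5395 0.2533 0.034 ]
t key 84 [0.5809 0.2537 0.018 ]
t key -24 [0.4716 0.2487 0.018 ]
t grip [0.5389 0.2519 0.034 ]
[ 0.4657734  -0.12488772  0.56066372] [[-1.77127458e-03  9.99997336e-01 -1.47999699e-03]
 [ 9.62141614e-01  2.10758375e-03  2.72541872e-01]
 [ 2.72544265e-01 -9.41220208e-04 -9.62142784e-01]]
```

Run:
```python
from h import *
goal([.539,.2525,.10],.047);goal([.539,.2525,.0205],.047)
```

```text
shift [2.000e-01 3.778e+02 2.806e+02] rot [-0.002 -0.001 -0.046] t 1.65
shift [1.000e-01 3.779e+02 3.601e+02] rot [-0.002 -0.001 -0.046] t 1.65
```

>>> servo_tool:
  commands:
    - [[0.7,0,45,0,-0.002,-0.001,-0.046],[0.7,0,90,0,-0.002,-0.001,-0.046],[0.7,0,135,0,-0.002,-0.001,-0.046],[0.7,0,180,10,-0.002,-0.001,-0.046],[0.7,0,225,25,-0.002,-0.001,-0.046]]

```text
time_s: 2.15
tcp_pos: [0.5398, 0.0998, 0.3579]
ee_rot: [[-0.999, -0.043, 0.005], [-0.043, 0.999, 0.001], [-0.005, 0.001, -1.0]]
wrist_force: [1.7, -0.5, -0.7]
gripper_width: 0.635
gripper_force: 0.0
```

>>> servo_tool:
  commands:
    - [[0.7,0,40,25,0,0,0],[0.7,0,80,50,0,0,0],[0.7,0,115,85,0,0,0],[0.7,0,140,125,0,0,0],[0.7,0,146,165,0,0,0]]

```text
time_s: 2.65
tcp_pos: [0.5337, 0.2464, 0.1907]
ee_rot: [[-0.999, -0.046, 0.003], [-0.046, 0.999, 0.001], [-0.003, 0.001, -1.0]]
wrist_force: [0.1, -0.5, 0.5]
gripper_width: 0.309
gripper_force: 0.0
```

>>> servo_tool:
  commands:
    - [[0.7,0,6,40,0,0,0],[0.7,0,6,70,0,0,0],[0.7,0,6,80,0,0,0],[0.7,0,6,80,0,0,0],[0.7,0,6,80,0,0,0]]

```text
time_s: 3.15
tcp_pos: [0.5348, 0.2516, 0.1135]
ee_rot: [[-0.999, -0.045, 0.004], [-0.045, 0.999, 0.002], [-0.004, 0.001, -1.0]]
wrist_force: [-0.7, -0.7, -0.2]
gripper_width: 0.302
gripper_force: 0.0
```

Run:
```python
from h import *
goal([.539,.2525,.10],.047);goal([.539,.2525,.0205],.047)
c=cap('wrist','w2')
crop(c,'w2c',220,100,420,250,4)
for p in [(.539,.2525,.034),(.4965,.2505,.018),(.5805,.2545,.018)]: print(proj(c,p),(proj(c,p)-[220,100])*4)
```

```text
shift [-4.2  0.7 13.5] rot [ 0.001  0.004 -0.002] t 3.15
shift [-3.9  0.6 93. ] rot [ 0.001  0.004 -0.002] t 3.15
[319.5 211.1] [398.  444.4]
[319.3 158.2] [397.2 232.8]
[319.4 248.6] [397.6 594.4]
```

View pics/w2c.png

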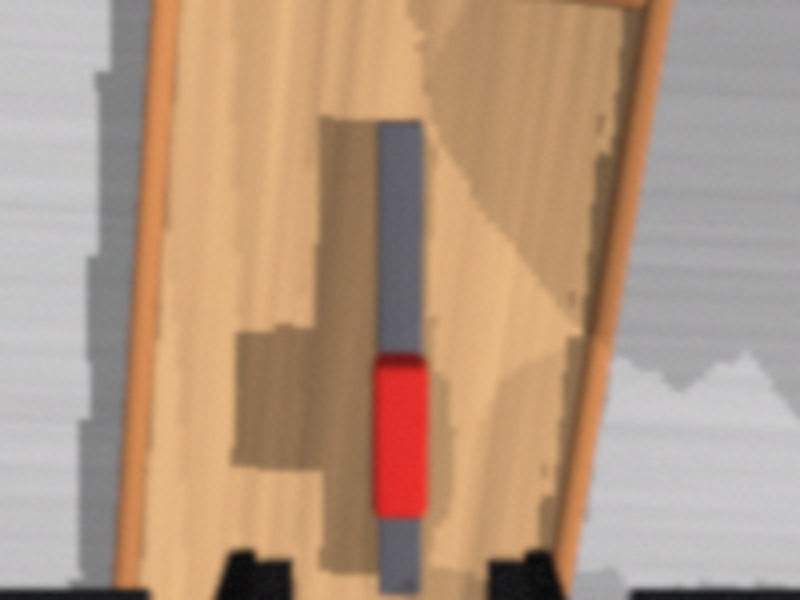

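The crop shows the grip top at (401,442) against a predicted (398,444), with the blade parallel to the tool. I'll descend and grasp.

>>> servo_tool:
  commands:
    - [[0.7,-3,1,35,0,0.004,0],[0.7,-3,1,65,0,0.004,0],[0.7,-3,1,82,0,0.004,0],[0.7,-3,1,86,0,0.004,0],[0.7,-3,1,86,0,0.004,0]]

```text
time_s: 3.7
tcp_pos: [0.5373, 0.2534, 0.0267]
ee_rot: [[-0.999, -0.046, -0.001], [-0.046, 0.999, 0.001], [0.001, 0.001, -1.0]]
wrist_force: [0.4, 0.7, 0.2]
gripper_width: 0.302
gripper_force: 0.0
```

Run:
```python
from h import *
goal([.539,.253,.0205],.047)
```

```text
shift [-1.7 -0.4  6.2] rot [ 0.001 -0.001 -0.001] t 3.7
```

>>> servo_tool:
  commands:
    - [[0.7,-1.5,0,6,0,0,0],[0.7,-1.5,0,6,0,0,0],[1,-1.5,0,6,0,0,0],[1,-1.5,0,6,0,0,0],[1,-1.5,0,6,0,0,0]]

```text
time_s: 4.2
tcp_pos: [0.5381, 0.2532, 0.02]
ee_rot: [[-0.999, -0.046, -0.002], [-0.046, 0.999, 0.0], [0.002, 0.0, -1.0]]
wrist_force: [-0.6, -0.3, 0.2]
gripper_width: 0.108
gripper_force: 0.0
```

Run:
```python
from h import *
s=r.sense();print(s['moment'],s['gripper_width'],s['gripper_force'],s['tcp_pos'])
```

```text
[-0.00494018 -0.05454398  0.01206849] 0.1082658166251639 0.0 [0.53805842 0.25318919 0.01997021]
```

>>> servo_tool:
  commands:
    - [[1,0,0,0,0,0,0],[1,0,0,0,0,0,0],[1,0,0,0,0,0,0],[1,0,0,-3,0,0,0],[1,0,0,-6,0,0,0]]

```text
time_s: 4.7
tcp_pos: [0.5379, 0.253, 0.0257]
ee_rot: [[-0.999, -0.046, -0.003], [-0.046, 0.999, -0.0], [0.003, -0.0, -1.0]]
wrist_force: [0.5, -0.7, 0.9]
gripper_width: 0.008
gripper_force: 0.0
```

Run:
```python
from h import *
c=cap('wrist','w3'); t=cap('top','t3'); s=cap('scene','s3')
im=np.zeros((600,800,3),np.uint8)
im[:300,:480]=cv2.resize(c['pixels'][:,:,::-1],(480,300))
im[300:,:400]=cv2.resize(t['pixels'][170:270,190:323,::-1],(400,300),interpolation=2)
im[300:,400:]=cv2.resize(s['pixels'][190:290,330:463,::-1],(400,300),interpolation=2)
cv2.imwrite('pics/m3.png',im); q=r.sense();print(q['gripper_width'],q['gripper_force'])
```

```text
0.011911216475902535 0.0
```

View pics/m3.png

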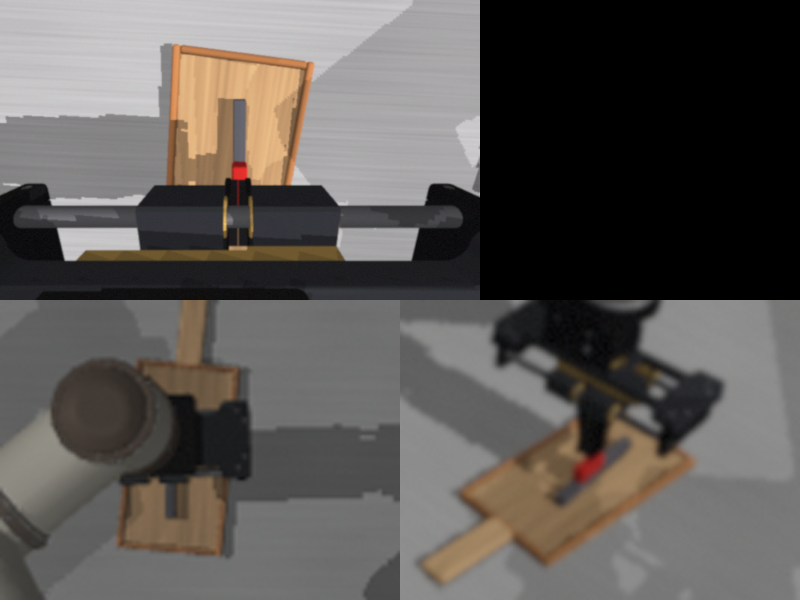

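Run:
```python
from h import *
c=load('w3');q=r.sense();print(q['tcp_pos'])
print('cam',-np.array(c['R']).T@c['t'])
P=np.array(q['tcp_pos'])
for n,p in [('tip',P-[0,0,.011]),('grasp',P+[0,0,.008]),('head end',(.4725,.25,.018)),('griptop head edge',(.522,.252,.034)),('griptop tail edge',(.556,.2535,.034))]: print(n,proj(c,p))
im=c['pixels'].astype(int)
red=(im[:,:,0]>120)&(im[:,:,1]<80)&(im[:,:,2]<80)
for v in range(205,310,6):
    u=np.where(red[v,290:350])[0]; print(v, (u.min()+290,u.max()+290,len(u)) if len(u) else None, im[v,312:328].tolist()[::5])
crop(c,'w3c',270,200,370,275,8)
```

```text
[0.53814726 0.25325556 0.02600909]
cam [0.46339882 0.24810332 0.20565714]
tip [319.7 237.1]
grasp [320.  249.1]
head end [319.5 131.7]
griptop head edge [319.2 222.7]
griptop tail edge [319.  276.8]
205 None [[93, 89, 94], [101, 98, 107], [105, 104, 111], [160, 133, 113]]
211 None [[92, 87, 91], [100, 99, 107], [105, 104, 111], [163, 135, 111]]
217 (np.int64(310), np.int64(327), 3) [[114, 26, 22], [114, 20, 18], [114, 20, 17], [150, 62, 46]]
223 (np.int64(309), np.int64(328), 20) [[181, 34, 31], [191, 38, 36], [193, 39, 35], [200, 41, 37]]
229 (np.int64(309), np.int64(328), 20) [[217, 45, 41], [226, 47, 43], [228, 46, 42], [235, 49, 45]]
235 (np.int64(309), np.int64(328), 20) [[216, 42, 37], [227, 51, 44], [228, 44, 41], [234, 51, 46]]
241 None [[27, 22, 24], [98, 24, 25], [29, 21, 25], [18, 16, 17]]
247 None [[26, 23, 25], [96, 26, 22], [21, 20, 22], [20, 20, 20]]
253 None [[23, 21, 25], [98, 28, 26], [22, 20, 22], [15, 17, 17]]
259 None [[23, 21, 22], [99, 30, 28], [23, 19, 22], [23, 20, 21]]
265 None [[23, 21, 20], [100, 32, 29], [25, 22, 24], [22, 19, 22]]
271 None [[24, 20, 23], [99, 28, 27], [22, 17, 19], [22, 18, 22]]
277 None [[58, 59, 60], [61, 61, 63], [60, 60, 63], [60, 60, 63]]
283 None [[68, 70, 72], [69, 69, 72], [70, 69, 73], [70, 69, 72]]
289 None [[77, 75, 78], [73, 73, 74], [77, 76, 79], [75, 75, 77]]
295 None [[73, 72, 77], [74, 74, 77], [72, 71, 75], [72, 72, 75]]
301 None [[65, 66, 68], [65, 66, 69], [66, 66, 67], [65, 66, 68]]
307 None [[30, 30, 32], [91, 74, 57], [27, 28, 30], [27, 26, 29]]
```

View pics/w3c.png

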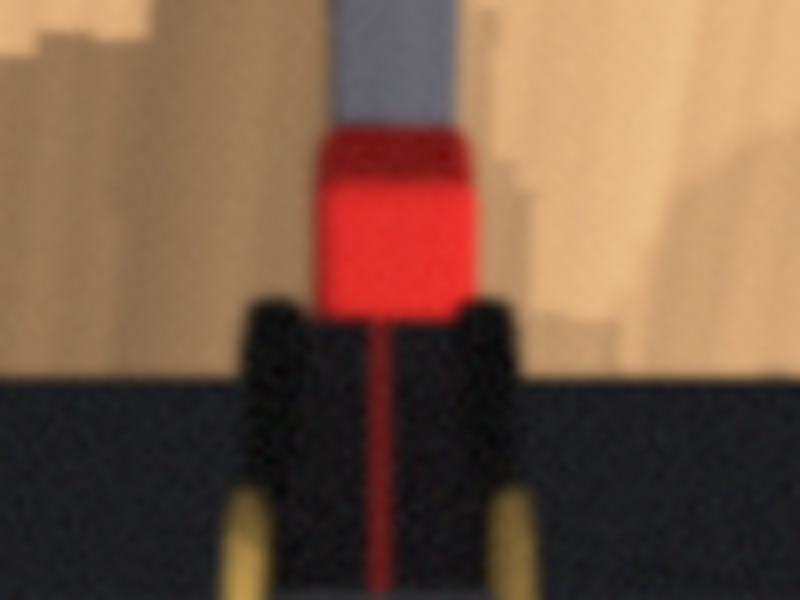

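Run:
```python
from h import *
c=load('w3');R=np.array(c['R']);t=np.array(c['t']);f=c['camera_matrix'][0][0]
for n,p in [('griptop',(.53,.253,.034)),('tip per spec',(.5285,.253,.015)),('tip if at .036',(.5285,.253,.036)),('tip if .05',(.5285,.253,.05))]:
    d=(R@np.array(p)+t)[2]; print(n,'px/mm',f/d/1000,proj(c,p))
```

```text
griptop px/mm 1.7433776189312418 [320.2 235.9]
tip per spec px/mm 1.5884854675602658 [320.1 222.7]
tip if at .036 px/mm 1.7658383071429298 [320.4 234.7]
tip if .05 px/mm 1.9078442637915223 [320.7 244.4]
```

The crop shows the grip undisturbed, with its top edge at row 222. The closed fingertips are at row 238, just above the grip, so the tips sit about 20 mm higher than the reported TCP implies. I'll reopen and feel downward.

>>> servo_tool:
  commands:
    - [[0.7,0,0,0,0,0.002,0],[0.7,0,0,0,0,0.002,0],[0.7,0,0,0,0,0.002,0],[0.7,-1,0,3,0,0.002,0],[0.7,-1,0,8,0,0.002,0]]

```text
time_s: 5.35
tcp_pos: [0.5392, 0.2532, 0.0175]
ee_rot: [[-0.999, -0.046, -0.004], [-0.046, 0.999, 0.0], [0.004, 0.0, -1.0]]
wrist_force: [-0.4, -1.1, -0.1]
gripper_width: 0.285
gripper_force: 0.0
```

>>> servo_tool:
  commands:
    - [[0.7,0,0,2,0,0,0],[0.7,0,0,4,0,0,0],[0.7,0,0,6,0,0,0],[0.7,0,0,6,0,0,0],[0.7,0,0,6,0,0,0]]

```text
time_s: 5.85
tcp_pos: [0.5389, 0.2531, 0.0116]
ee_rot: [[-0.999, -0.046, -0.005], [-0.046, 0.999, -0.0], [0.005, 0.0, -1.0]]
wrist_force: [-0.4, -0.4, 0.1]
gripper_width: 0.301
gripper_force: 0.0
```

>>> servo_tool:
  commands:
    - [[0.7,0,0,2,0,0.003,0],[0.7,0,0,4,0,0.003,0],[0.7,0,0,6,0,0.003,0],[0.7,0,0,7,0,0.003,0],[0.7,0,0,7,0,0.003,0]]

```text
time_s: 6.35
tcp_pos: [0.5386, 0.253, 0.0043]
ee_rot: [[-0.999, -0.046, -0.008], [-0.046, 0.999, -0.001], [0.008, -0.0, -1.0]]
wrist_force: [0.3, 0.8, -0.0]
gripper_width: 0.3
gripper_force: 0.0
```

Run:
```python
from h import *
c=cap('wrist','w4');im=c['pixels'].astype(int)
print(r.sense()['wrist_force'])
for n,p in [('grip head edge',(.522,.252,.034)),('head end',(.4725,.25,.018))]: print(n,proj(c,p))
# red extents per row; dark finger front rows
red=(im[:,:,0]>100)&(im[:,:,1]<80)&(im[:,:,2]<80)
for v in range(205,290,5):
    u=np.where(red[v,280:360])[0]; d=np.where(im[v,260:380].sum(1)<110)[0]
    print(v,(u.min()+280,u.max()+280) if len(u) else None, d.min()+260 if len(d) else None, d.max()+260 if len(d) else None)
```

```text
[-0.18399728 -0.32708182  0.34339004]
grip head edge [319.6 234.7]
head end [320. 132.]
205 None None None
210 None None None
215 None None None
220 None None None
225 None None None
230 (np.int64(309), np.int64(329)) None None
235 (np.int64(308), np.int64(330)) None None
240 (np.int64(308), np.int64(358)) 277 357
245 (np.int64(308), np.int64(330)) 276 358
250 (np.int64(307), np.int64(330)) 274 379
255 (np.int64(307), np.int64(330)) 272 379
260 (np.int64(307), np.int64(330)) 268 378
265 (np.int64(294), np.int64(330)) 263 370
270 (np.int64(307), np.int64(330)) 261 373
275 None None None
280 None None None
285 None None None
```

>>> servo_tool:
  commands:
    - [[0.7,0,0,2,0,-0.008,0],[0.7,0,0,4,0,-0.008,0],[0.7,0,0,5,0,-0.008,0],[0.7,0,0,5,0,-0.008,0],[0.7,0,0,5,0,-0.008,0]]

```text
time_s: 6.9
tcp_pos: [0.5388, 0.2531, -0.0004]
ee_rot: [[-0.999, -0.046, 0.0], [-0.046, 0.999, 0.0], [-0.0, -0.0, -1.0]]
wrist_force: [1.6, -0.4, 0.0]
gripper_width: 0.3
gripper_force: 0.0
```

>>> servo_tool:
  commands:
    - [[0.7,0,0,1,0,0,0],[0.7,0,0,2,0,0,0],[0.7,0,0,3,0,0,0],[0.7,0,0,3,0,0,0],[0.7,0,0,3,0,0,0]]

```text
time_s: 7.4
tcp_pos: [0.5388, 0.2531, -0.0035]
ee_rot: [[-0.999, -0.046, 0.0], [-0.046, 0.999, -0.0], [-0.0, -0.0, -1.0]]
wrist_force: [-0.1, -0.4, -0.5]
gripper_width: 0.302
gripper_force: 0.0
```

>>> servo_tool:
  commands:
    - [[0.7,0,0,1,0,0,0],[0.7,0,0,2,0,0,0],[0.7,0,0,3,0,0,0],[0.7,0,0,3,0,0,0],[0.7,0,0,3,0,0,0]]

```text
time_s: 7.9
tcp_pos: [0.5388, 0.2531, -0.0065]
ee_rot: [[-0.999, -0.046, 0.0], [-0.046, 0.999, -0.0], [-0.0, -0.0, -1.0]]
wrist_force: [-0.2, 0.2, 0.2]
gripper_width: 0.3
gripper_force: 0.0
```

>>> servo_tool:
  commands:
    - [[0.7,0,0,0.5,0,0,0],[0.7,0,0,1,0,0,0],[0.7,0,0,1.5,0,0,0],[0.7,0,0,2,0,0,0],[0.7,0,0,2,0,0,0]]

```text
time_s: 8.4
tcp_pos: [0.5387, 0.253, -0.0085]
ee_rot: [[-0.999, -0.046, 0.0], [-0.046, 0.999, -0.0], [-0.0, -0.0, -1.0]]
wrist_force: [0.5, 0.5, -0.2]
gripper_width: 0.298
gripper_force: 0.0
```

>>> servo_tool:
  commands:
    - [[0.7,0,0,0.5,0,0,0],[0.7,0,0,1,0,0,0],[0.7,0,0,1.5,0,0,0],[0.7,0,0,2,0,0,0],[0.7,0,0,2,0,0,0]]

```text
time_s: 8.9
tcp_pos: [0.5387, 0.2531, -0.0105]
ee_rot: [[-0.999, -0.046, 0.0], [-0.046, 0.999, -0.0], [-0.0, -0.0, -1.0]]
wrist_force: [0.5, -0.8, 0.3]
gripper_width: 0.297
gripper_force: 0.0
```

Run:
```python
from h import *
c=cap('wrist','w5');s=cap('scene','s5');crop(s,'s5c',360,200,440,260,10)
q=r.sense();print(q['wrist_force'],q['tcp_pos'])
P=np.array(q['tcp_pos'])
for z in (-.011,.008,.02): print(proj(s,P+[0,0,z]),(proj(s,P+[0,0,z])-[360,200])*10)
for n,p in [('grip head edge',(.522,.252,.034)),('head end',(.4725,.25,.018))]: print(n,proj(c,p),(proj(s,p)-[360,200])*10)
im=c['pixels'].astype(int)
red=(im[:,:,0]>100)&(im[:,:,1]<80)&(im[:,:,2]<80)
print([ (v,np.where(red[v,300:340])[0].size) for v in range(200,290,4)])
```

```text
[-0.54621164 -0.28501767 -0.63437998] [ 0.538763    0.25308602 -0.01045371]
[389.7 257.5] [297. 575.]
[390.5 252.5] [305. 525.]
[391.  249.3] [310. 493.]
grip head edge [319.7 247. ] [355. 396.]
head end [320.2 134. ] [450. 352.]
[(200, 0), (204, 0), (208, 0), (212, 0), (216, 0), (220, 0), (224, 0), (228, 0), (232, 0), (236, 19), (240, 24), (244, 25), (248, 27), (252, 27), (256, 27), (260, 27), (264, 27), (268, 27), (272, 26), (276, 0), (280, 0), (284, 0), (288, 0)]
```

View pics/s5c.png

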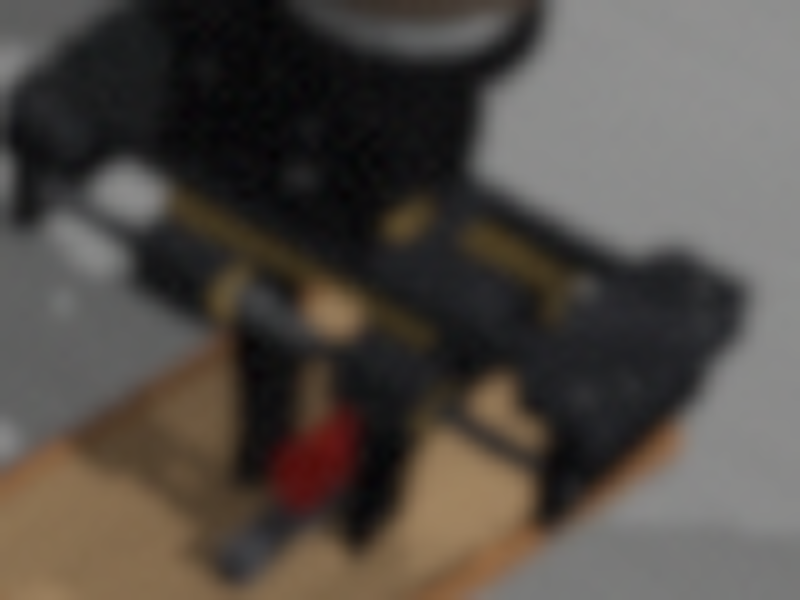

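The crop shows the fingers straddling the red grip, with tips near the tray floor at (250,480) and (360,545), so the true tips sit about 17 mm above the reported TCP z. Now I'll close.

>>> servo_tool:
  commands:
    - [[1,0,0,-1,0,0,0],[1,0,0,-1,0,0,0],[1,0,0,-1,0,0,0],[1,0,0,-1,0,0,0],[1,0,0,-1,0,0,0]]

```text
time_s: 9.5
tcp_pos: [0.5389, 0.2532, -0.0093]
ee_rot: [[-0.999, -0.046, 0.001], [-0.046, 0.999, 0.0], [-0.001, 0.0, -1.0]]
wrist_force: [-0.9, 0.9, 1.1]
gripper_width: 0.136
gripper_force: 29.7
```

Run:
```python
from h import *
q=r.sense();print(q['wrist_force'],q['tcp_pos'],q['gripper_width'],q['gripper_force'])
```

```text
[-0.92677896  0.91965681  1.07707857] [ 0.53891595  0.25317862 -0.00930321] 0.13598578930325514 29.749903988849837
```

Run:
```python
from h import *
goal([.5995,-.1023,.19],0)
```

```text
shift [ -44.3 -357.9 -199.3] rot [0.    0.001 0.046] t 9.5
```

>>> servo_tool:
  commands:
    - [[1,0,0,-15,0,0,0],[1,0,0,-50,0,0,0],[1,0,0,-95,0,0,0],[1,0,0,-140,0,0,0],[1,0,-10,-185,0,0,0]]

```text
time_s: 10.0
tcp_pos: [0.5387, 0.2434, 0.1769]
ee_rot: [[-0.999, -0.047, -0.0], [-0.047, 0.999, -0.0], [0.0, -0.0, -1.0]]
wrist_force: [0.4, 0.9, -1.6]
gripper_width: 0.135
gripper_force: 29.8
```

>>> servo_tool:
  commands:
    - [[1,0,-40,-15,0,0,0.01],[1,0,-80,-15,0,0,0.02],[1,0,-120,-15,0,0,0.03],[1,0,-160,-15,0,0,0.046],[1,0,-200,-15,0,0,0.046]]

```text
time_s: 10.5
tcp_pos: [0.5476, 0.0417, 0.1903]
ee_rot: [[-1.0, 0.0, -0.0], [0.0, 1.0, 0.0], [0.0, 0.0, -1.0]]
wrist_force: [0.5, 0.9, -0.1]
gripper_width: 0.133
gripper_force: 29.8
```

Run:
```python
from h import *
goal([.5995,-.1023,.20],0);print(r.sense()['gripper_width'])
```

```text
shift [ -51.9 -144.    -9.8] rot [ 0. -0. -0.] t 10.5
0.1329536571204046
```

>>> servo_tool:
  commands:
    - [[1,-15,-40,-10,0,0,0],[1,-30,-80,-10,0,0,0],[1,-45,-115,-10,0,0,0],[1,-52,-138,-10,0,0,0],[1,-52,-142,-10,0,0,0]]

```text
time_s: 11.0
tcp_pos: [0.6003, -0.1012, 0.1994]
ee_rot: [[-1.0, 0.004, -0.001], [0.004, 1.0, -0.0], [0.001, -0.0, -1.0]]
wrist_force: [0.0, 0.5, -1.1]
gripper_width: 0.136
gripper_force: 29.8
```

Run:
```python
from h import *
goal([.5995,-.1023,.20],0)
c=cap('wrist','w6');P=np.array(r.sense()['tcp_pos']);z=P[2]+.0153
print('key head end top pred',proj(c,(P[0]-.066,P[1],z+.012)),'griphead',proj(c,(P[0]-.017,P[1],z+.028)))
for n,p in [('axis',(.5575,-.1023,.163)),('notch-',(.5325,-.1023,.153))]: print(n,proj(c,p))
crop(c,'w6c',240,100,400,220,5)
```

```text
shift [ 0.8 -1.1 -0.6] rot [-0.    -0.001 -0.004] t 11.0
key head end top pred [321.3 133.2] griphead [321.9 244.2]
axis [317.4 163.6]
notch- [317.2 125.2]
```

View pics/w6c.png

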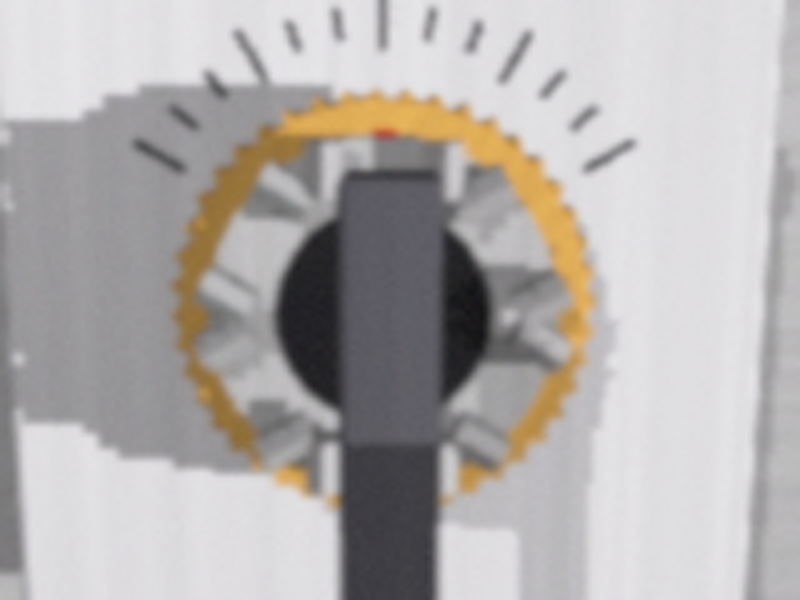

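The crop shows the key blade centred at col 391 (px 318.2), with its head end at row 172. The ring, hole and red mark are centred at col 385 (px 317). Next, the lateral offset.

Run:
```python
from h import *
c=load('w6');P=np.array(r.sense()['tcp_pos']);z=P[2]+.0153+.012
print(P,c['camera_matrix'])
print('key head',ray(c,318.2,134.4,z),'key @grip front',ray(c,318.2,180,z))
print('ring',ray(c,317,159.8,.148),'hole',ray(c,316.9,163.5,.163),'red',ray(c,317,126.6,.153),'tick',ray(c,316.4,105,.12))
```

```text
[ 0.59981238 -0.10043776  0.19953029] [[319.62993306   0.         317.01376235]
 [  0.         319.62993306 205.2895058 ]
 [  0.           0.           1.        ]]
key head [ 0.5344 -0.1019  0.2268] key @grip front [ 0.556  -0.102   0.2268]
ring [ 0.5569 -0.1025  0.148 ] hole [ 0.5574 -0.1026  0.163 ] red [ 0.5334 -0.1024  0.153 ] tick [ 0.5184 -0.1028  0.12  ]
```

```bash
cat >> h.py <<'E'
def keycol(c,rows):
    g=c['pixels'].astype(float).sum(2)/3; o=[]
    for v in rows:
        l=g[v,295:340]; d=np.gradient(l); i=10+np.argmin(d[10:22]);j=22+np.argmax(d[22:36])
        w=lambda k:(np.arange(k-2,k+3)*abs(d[k-2:k+3])).sum()/abs(d[k-2:k+3]).sum()
        o.append(295+(w(i)+w(j))/2)
    return np.round(o,2)
E
python3 - <<'E'
from h import *
print(keycol(load('w6'),range(204,218,2)),keycol(load('w6'),[137,138,139,140]))
print(r.sense()['tcp_pos']);c=cap('wrist','w7');print(r.sense()['tcp_pos'])
k=keycol(c,range(204,218,2));print(k,keycol(c,[137,138,139,140]))
z=.2267
print(ray(c,np.median(k)+.5,210,z))
goal([.5995,-.1023,.20],0)
E
```

```text
[317.29 317.26 317.33 317.35 317.34 317.34 317.34] [317.87 317.54 317.58 317.6 ]
[ 0.59981238 -0.10043776  0.19953029]
[ 0.59968276 -0.09926628  0.19976376]
[317.3  317.31 317.36 317.37 317.37 317.39 317.36] [317.37 317.35 317.32 317.25]
[ 0.5708 -0.1014  0.2267]
shift [ 0.2 -3.  -0.2] rot [ 0.    -0.001 -0.002] t 11.1
```

>>> servo_tool:
  commands:
    - [[1,0,-2,0,0,0,0],[1,0,-2,0,0,0,0],[1,0,-2,0,0,0,0],[1,0,-2,0,0,0,0],[1,0,-2,0,0,0,0]]

```text
time_s: 11.6
tcp_pos: [0.6003, -0.1002, 0.2007]
ee_rot: [[-1.0, -0.001, 0.001], [-0.001, 1.0, 0.0], [-0.001, 0.0, -1.0]]
wrist_force: [0.2, -0.2, -1.8]
gripper_width: 0.136
gripper_force: 29.8
```

Run:
```python
from h import *
s=r.sense();c=cap('wrist','w8');P=np.array(s['tcp_pos']);print(P,r.sense()['tcp_pos'],np.array(s['ee_rot']).round(4).tolist())
k=keycol(c,range(204,218,2));k2=keycol(c,[137,138,139,140]);print(k,k2)
z=P[2]+.0153+.012
print('key',ray(c,np.median(k2),138,z),ray(c,np.median(k),210,z))
im=c['pixels'].astype(int)
# gold ring lateral extent, red mark, fixed rows
gold=(im[:,:,0]>110)&(im[:,:,0]-im[:,:,2]>70)
for v in range(120,200,4):
    u=np.where(gold[v,265:370])[0]
    if len(u): print(v,u.min()+265,u.max()+265,(u.min()+u.max())/2+265)
red=(im[:,:,0]>130)&(im[:,:,1]<95)&(im[:,:,2]<75)
vv,uu=np.where(red[115:140,300:335]);print('red',uu.mean()+300,vv.mean()+115,len(uu))
print('axis pred',proj(c,(.5575,-.1025,.148)),proj(c,(.533,-.1025,.153)))
```

```text
[ 0.60028964 -0.10022654  0.20072502] [ 0.6003     -0.10033873  0.20067363] [[-1.0, -0.0006, 0.0005], [-0.0006, 1.0, 0.0001], [-0.0005, 0.0001, -1.0]]
[317.2  317.15 317.35 317.38 317.36 317.37 317.35] [317.37 317.34 317.29 317.46]
key [ 0.536  -0.1016  0.228 ] [ 0.5711 -0.1016  0.228 ]
120 302 326 314.0
124 296 337 316.5
128 291 342 316.5
132 287 346 316.5
136 283 348 315.5
140 280 350 315.0
144 277 353 315.0
148 278 355 316.5
152 276 355 315.5
156 275 355 315.0
160 276 356 316.0
164 276 355 315.5
168 276 354 315.0
172 277 354 315.5
176 279 352 315.5
180 282 350 316.0
184 284 347 315.5
188 287 343 315.0
196 298 333 315.5
red nan nan 0
axis pred [315.9 160.2] [315.9 125.8]<stdin>:13: RuntimeWarning: Mean of empty slice.
  ret = ret.dtype.type(ret / rcount)
```

>>> servo_tool:
  commands:
    - [[1,0.6,-1,0,0,0,0],[1,0.6,-1,15,0,0,0],[1,0.6,-1,32,0,0,0],[1,0.6,-1,44,0,0,0],[1,0.6,-1,46,0,0,0]]

```text
time_s: 12.15
tcp_pos: [0.5986, -0.1018, 0.1527]
ee_rot: [[-1.0, 0.001, -0.003], [0.001, 1.0, 0.0], [0.003, 0.0, -1.0]]
wrist_force: [-0.0, -0.5, -1.2]
gripper_width: 0.138
gripper_force: 29.8
```

>>> servo_tool:
  commands:
    - [[1,0,0,0,0,0,0],[1,0,0,0,0,0,0],[1,0,0,0,0,0,0],[1,0,0,0,0,0,0],[1,0,0,0,0,0,0]]

```text
time_s: 12.65
tcp_pos: [0.5999, -0.1017, 0.155]
ee_rot: [[-1.0, 0.0, 0.001], [0.0, 1.0, 0.0], [-0.001, 0.0, -1.0]]
wrist_force: [0.1, 0.1, -1.2]
gripper_width: 0.133
gripper_force: 29.8
```

Run:
```python
from h import *
s=r.sense();c=cap('wrist','w9');P=np.array(s['tcp_pos']);print(P,r.sense()['tcp_pos'],np.array(s['ee_rot']).round(4).tolist(),s['wrist_force'])
k=keycol(c,range(204,218,2));k2=keycol(c,[137,138,139,140]);print(k,k2)
z=P[2]+.0153+.012
print('key',ray(c,317.35,138,z),ray(c,np.median(k),210,z),'head row pred',proj(c,(P[0]-.066,P[1],z)))
im=c['pixels'].astype(int)
gold=(im[:,:,0]>110)&(im[:,:,0]-im[:,:,2]>70)
m=[]
for v in range(130,185,3):
    u=np.where(gold[v,255:380])[0]
    if len(u): m.append((u.min()+u.max())/2+255)
print(m)
print('axis pred',proj(c,(.5575,-.1025,.148)))
```

```text
[ 0.59988952 -0.1016927   0.15501149] [ 0.599814   -0.10169831  0.15487989] [[-1.0, 0.0002, 0.0011], [0.0002, 1.0, 0.0001], [-0.0011, 0.0001, -1.0]] [ 0.14713993  0.12548261 -1.24377999]
[317.39 317.45 319.18 319.16 319.16 318.82 318.8 ] [317.59 317.93 317.31 316.67]
key [ 0.5355 -0.103   0.1823] [ 0.5707 -0.1023  0.1823] head row pred [320.2 134.4]
[np.float64(316.5), np.float64(317.5), np.float64(318.0), np.float64(316.5), np.float64(318.5), np.float64(317.0), np.float64(318.0), np.float64(317.5), np.float64(317.5), np.float64(318.0), np.float64(317.0), np.float64(318.5), np.float64(317.0), np.float64(318.0), np.float64(318.0), np.float64(317.0), np.float64(318.5), np.float64(316.5), np.float64(365.5)]
axis pred [318.2 171.7]
```

>>> servo_tool:
  commands:
    - [[1,0,0,2,0,0,0],[1,0,0,4,0,0,0],[1,0,0,6,0,0,0],[1,0,0,7,0,0,0],[1,0,0,7,0,0,0]]

```text
time_s: 13.2
tcp_pos: [0.5996, -0.1017, 0.1473]
ee_rot: [[-1.0, 0.0, -0.0], [0.0, 1.0, -0.0], [0.0, -0.0, -1.0]]
wrist_force: [0.2, -0.6, -0.7]
gripper_width: 0.136
gripper_force: 29.8
```

>>> servo_tool:
  commands:
    - [[1,0,0,1,0,0,0],[1,0,0,2,0,0,0],[1,0,0,3,0,0,0],[1,0,0,4,0,0,0],[1,0,0,4,0,0,0]]

```text
time_s: 13.7
tcp_pos: [0.5996, -0.1017, 0.1434]
ee_rot: [[-1.0, 0.0, 0.0], [0.0, 1.0, 0.0], [-0.0, 0.0, -1.0]]
wrist_force: [-0.0, 0.1, -0.8]
gripper_width: 0.136
gripper_force: 29.8
```

>>> servo_tool:
  commands:
    - [[1,0,0,1,0,0,0],[1,0,0,2,0,0,0],[1,0,0,3,0,0,0],[1,0,0,3,0,0,0],[1,0,0,3,0,0,0]]

```text
time_s: 14.2
tcp_pos: [0.5997, -0.1017, 0.1406]
ee_rot: [[-1.0, 0.0, 0.0], [0.0, 1.0, 0.0], [-0.0, 0.0, -1.0]]
wrist_force: [0.3, -0.3, -1.0]
gripper_width: 0.134
gripper_force: 29.8
```

>>> servo_tool:
  commands:
    - [[1,0,0,0.5,0,0,0],[1,0,0,1,0,0,0],[1,0,0,1.5,0,0,0],[1,0,0,2,0,0,0],[1,0,0,2,0,0,0]]

```text
time_s: 14.7
tcp_pos: [0.5997, -0.1017, 0.1385]
ee_rot: [[-1.0, 0.0, 0.0], [0.0, 1.0, -0.0], [-0.0, -0.0, -1.0]]
wrist_force: [-0.1, -0.1, -1.5]
gripper_width: 0.132
gripper_force: 29.8
```

>>> servo_tool:
  commands:
    - [[1,0,0,0.3,0,0,0],[1,0,0,0.6,0,0,0],[1,0,0,0.9,0,0,0],[1,0,0,1.0,0,0,0],[1,0,0,1.0,0,0,0]]

```text
time_s: 15.2
tcp_pos: [0.5997, -0.1017, 0.1377]
ee_rot: [[-1.0, 0.0, 0.0], [0.0, 1.0, -0.0], [-0.0, -0.0, -1.0]]
wrist_force: [-0.7, -0.2, 0.6]
gripper_width: 0.135
gripper_force: 29.8
```

Run:
```python
from h import *
s=r.sense();print(s['wrist_force'],s['moment'],s['tcp_pos'])
```

```text
[-0.73624302 -0.18115891  0.56685771] [ 0.02571575  0.07149748 -0.0109829 ] [ 0.5997335  -0.10171163  0.13772857]
```

Contact felt at z .1377 (key underside about .153), so it should be home. I'll release and rise.

>>> servo_tool:
  commands:
    - [[0.6,0,0,-0.3,0,0,0],[0.6,0,0,-0.3,0,0,0],[0.6,0,0,-0.3,0,0,0],[0.6,0,0,-0.3,0,0,0],[0.5,0,0,-0.3,0,0,0]]

```text
time_s: 15.7
tcp_pos: [0.5997, -0.1017, 0.1379]
ee_rot: [[-1.0, 0.0, 0.0], [0.0, 1.0, -0.0], [-0.0, -0.0, -1.0]]
wrist_force: [-0.6, -1.1, 0.9]
gripper_width: 0.425
gripper_force: 0.0
```

>>> servo_tool:
  commands:
    - [[0.5,0,0,-5,0,0,0],[0.5,0,0,-20,0,0,0],[0.5,0,0,-45,0,0,0],[0,0,0,-70,0,0,0],[0,0,0,-70,0,0,0]]

```text
time_s: 16.2
tcp_pos: [0.6021, -0.102, 0.2127]
ee_rot: [[-1.0, -0.0, 0.009], [-0.0, 1.0, -0.001], [-0.009, -0.001, -1.0]]
wrist_force: [0.8, -0.2, 0.2]
gripper_width: 0.608
gripper_force: 0.0
```

Run:
```python
from h import *
s=r.sense();print(np.round(s['joints'],1),s['moment'],s['tcp_pos'])
c=cap('wrist','w10')
# predicted home features
def show(n,p): print(n,proj(c,p))
show('grip head top edge',(.5575+.025,-.1026,.181));show('grip tail top edge',(.5575+.059,-.1026,.181));show('blade head end top',(.5335,-.1026,.165))
im=c['pixels'].astype(int);red=(im[:,:,0]>100)&(im[:,:,1]<80)&(im[:,:,2]<80)&(im[:,:,0]>2.2*im[:,:,1])
vv,uu=np.where(red[100:330,280:360]);print('red rows',vv.min()+100,vv.max()+100,'cols',np.percentile(uu,[1,99])+280)
k=keycol(c,range(150,200,5));print(k)
print(np.diff(im[110:170,317].sum(1)).argmin()+110, im[110:170:3,317].sum(1))
goal([.5567,-.1016,.175],.7)
```

```text
[  5.6  20.1  -1.4   0.1 -68.  -95.6] [-0.07175951  0.02258902 -0.01904064] [ 0.60214187 -0.10202249  0.21270578]
grip head top edge [318.4 198.1]
grip tail top edge [318.4 244.1]
blade head end top [318.4 123.1]
red rows 194 243 cols [310. 327.]
[318.28 311.97 316.67 318.17 317.43 319.29 317.59 318.02 317.96 318.02]
121 [675 637 482 489 350 284 296 284 286 296 291 291 290 290 290 286 287 291
 292 288]
shift [44.3  0.1 35.1] rot [-0.002  0.005 -0.7  ] t 16.25
```

Run:
```python
from h import *
goal([.5566,-.1016,.19],.75)
```

```text
shift [44.4  0.1 20.1] rot [-0.002  0.005 -0.75 ] t 16.25
```

>>> servo_tool:
  commands:
    - [[0,10,0,0,0,0.005,-0.15],[0,20,0,0,0,0.005,-0.3],[0,32,0,0,0,0.005,-0.45],[0,44,0,0,0,0.005,-0.6],[0,44,0,0,0,0.005,-0.75]]

```text
time_s: 16.75
tcp_pos: [0.5537, -0.1016, 0.2071]
ee_rot: [[-0.728, -0.686, -0.007], [-0.686, 0.728, -0.001], [0.006, 0.004, -1.0]]
wrist_force: [0.4, -1.4, -0.3]
gripper_width: 0.985
gripper_force: 0.0
```

>>> servo_tool:
  commands:
    - [[0,0,0,0,0,0,0],[0,0,0,0,0,0,0],[0,0,0,0,0,0,0],[0,0,0,0,0,0,0],[0,0,0,0,0,0,0]]

```text
time_s: 17.25
tcp_pos: [0.5558, -0.1017, 0.2077]
ee_rot: [[-0.732, -0.681, -0.005], [-0.681, 0.732, -0.002], [0.004, 0.002, -1.0]]
wrist_force: [0.2, 0.5, 0.0]
gripper_width: 0.995
gripper_force: 0.0
```

Run:
```python
from h import *
goal([.5566,-.1016,.145],.75);s=r.sense();print(np.round(s['joints'],1),s['moment'],s['wrist_force'],s['tcp_pos'])
```

```text
shift [-0.9 -0.6 62.7] rot [ 0.002 -0.004 -0.001] t 17.25
[  6.1  16.2  -7.7   0.1 -66.3 -53.2] [ 0.00557119  0.02338099 -0.03348195] [0.20909704 0.48085652 0.02696368] [ 0.55577007 -0.10167687  0.20766459]
```

>>> servo_tool:
  commands:
    - [[0,-1,-0.5,15,0.002,-0.004,0],[0,-1,-0.5,35,0.002,-0.004,0],[0,-1,-0.5,52,0.002,-0.004,0],[0,-1,-0.5,62,0.002,-0.004,0],[0,-1,-0.5,62,0.002,-0.004,0]]

```text
time_s: 17.75
tcp_pos: [0.5556, -0.1015, 0.1444]
ee_rot: [[-0.732, -0.681, -0.003], [-0.681, 0.732, -0.001], [0.003, 0.002, -1.0]]
wrist_force: [0.4, 0.2, -1.0]
gripper_width: 1.003
gripper_force: 0.0
```

>>> servo_tool:
  commands:
    - [[0,0,0,8,0,0,0],[0,0,0,16,0,0,0],[0,0,0,24,0,0,0],[0,0,0,30,0,0,0],[0,0,0,30,0,0,0]]

```text
time_s: 18.25
tcp_pos: [0.5558, -0.1015, 0.1147]
ee_rot: [[-0.732, -0.681, -0.002], [-0.681, 0.732, -0.001], [0.002, 0.001, -1.0]]
wrist_force: [-1.0, -0.9, -0.3]
gripper_width: 1.002
gripper_force: 0.0
```

Run:
```python
from h import *
goal([.5566,-.1016,.110],.75);s=r.sense();print(s['moment'],s['wrist_force'],s['tcp_pos'])
```

```text
shift [-0.6 -0.6  4.7] rot [ 0.001 -0.002 -0.   ] t 18.25
[0.037749   0.10740527 0.01381914] [-1.02909294 -0.86370936 -0.33644593] [ 0.5557713  -0.10152304  0.11472368]
```

Lower 5 mm more, then close on the ring (60 mm corresponds to width 0.69).

>>> servo_tool:
  commands:
    - [[0,-0.6,-0.6,2,0.001,-0.002,0],[0,-0.6,-0.6,4,0.001,-0.002,0],[0,-0.6,-0.6,5,0.001,-0.002,0],[0,-0.6,-0.6,5,0.001,-0.002,0],[1,-0.6,-0.6,5,0.001,-0.002,0]]

```text
time_s: 18.75
tcp_pos: [0.5574, -0.1015, 0.111]
ee_rot: [[-0.732, -0.681, 0.002], [-0.681, 0.732, 0.0], [-0.002, -0.002, -1.0]]
wrist_force: [0.4, -0.9, -0.4]
gripper_width: 0.964
gripper_force: 0.0
```

>>> servo_tool:
  commands:
    - [[1,0,0,0,0,0,0],[1,0,0,0,0,0,0],[1,0,0,0,0,0,0],[1,0,0,0,0,0,0],[1,0,0,0,0,0,0]]

```text
time_s: 19.25
tcp_pos: [0.5578, -0.1019, 0.1111]
ee_rot: [[-0.732, -0.681, 0.003], [-0.681, 0.732, -0.0], [-0.002, -0.002, -1.0]]
wrist_force: [1.9, -2.5, -0.2]
gripper_width: 0.68
gripper_force: 30.0
```

Run:
```python
from h import *
s=r.sense();print(s['moment'],s['wrist_force'],s['tcp_pos'],s['gripper_width'],s['gripper_force'])
```

```text
[-0.62384671 -0.30603405 -0.07883342] [ 1.91944385 -2.52624739 -0.20703412] [ 0.55781365 -0.10192428  0.11105828] 0.680438788631129 29.999974966049194
```

>>> servo_tool:
  commands:
    - [[1,-0.1,0,0,0,0,0.06],[1,-0.2,0,0,0,0,0.12],[1,-0.2,0,0,0,0,0.18],[1,-0.3,0,0,0,0,0.24],[1,-0.4,0,0,0,0,0.3]]

```text
time_s: 19.75
tcp_pos: [0.5577, -0.1018, 0.1111]
ee_rot: [[-0.901, -0.434, 0.002], [-0.434, 0.901, -0.001], [-0.002, -0.002, -1.0]]
wrist_force: [0.7, -2.7, 0.2]
gripper_width: 0.678
gripper_force: 30.0
```

```bash
cat >> h.py <<'E'
def st():
    s=r.sense();R=np.array(s['ee_rot']);print('yaw',round(np.arctan2(-R[1,0],-R[0,0]),4),'M',np.round(s['moment'],3),'F',np.round(s['wrist_force'],1),'F_tool',np.round(R.T@s['wrist_force'],1),np.round(s['tcp_pos'],4),'t',s['time_s'],'j6 eff',round(s['effort'][5],3))
E
python3 -c "
from h import *
st()"
```

```text
yaw 0.4487 M [-0.748 -0.134  0.294] F [ 0.7 -2.7  0.2] F_tool [ 0.5 -2.7 -0.2] [ 0.5577 -0.1018  0.1111] t 19.75 j6 eff 0.08
```

>>> servo_tool:
  commands:
    - [[1,0,0,0,0,0,0.015],[1,0,0,0,0,0,0.03],[1,0,0,0,0,0,0.045],[1,-0.1,0,0,0,0,0.05],[1,-0.1,0,0,0,0,0.05]]

```text
time_s: 20.25
tcp_pos: [0.5578, -0.1017, 0.111]
ee_rot: [[-0.921, -0.389, 0.002], [-0.389, 0.921, -0.001], [-0.002, -0.001, -1.0]]
wrist_force: [0.2, -5.0, 0.7]
gripper_width: 0.684
gripper_force: 30.0
```

```bash
python3 -c "
from h import *
st()"
```

```text
yaw 0.3999 M [-1.543 -0.155  0.187] F [ 0.2 -5.   0.7] F_tool [ 1.8 -4.7 -0.7] [ 0.5578 -0.1017  0.111 ] t 20.25 j6 eff -0.242
```

>>> servo_tool:
  commands:
    - [[1,0,-0.4,0,0,0,0.01],[1,0,-0.4,0,0,0,0.02],[1,0,-0.4,0,0,0,0.03],[1,0,-0.4,0,0,0,0.04],[1,0,-0.4,0,0,0,0.05]]

```text
time_s: 20.75
tcp_pos: [0.5578, -0.1017, 0.111]
ee_rot: [[-0.94, -0.342, 0.002], [-0.342, 0.94, -0.0], [-0.002, -0.001, -1.0]]
wrist_force: [-0.6, -2.8, 3.5]
gripper_width: 0.682
gripper_force: 30.0
```

```bash
python3 -c "
from h import *
st()"
```

```text
yaw 0.349 M [-1.211  0.23   0.299] F [-0.6 -2.8  3.5] F_tool [ 1.5 -2.4 -3.5] [ 0.5578 -0.1017  0.111 ] t 20.75 j6 eff -0.235
```

>>> servo_tool:
  commands:
    - [[1,0,-0.3,0,0,0,0.01],[1,0,-0.3,0,0,0,0.02],[1,0,-0.3,0,0,0,0.03],[1,0,-0.3,0,0,0,0.04],[1,0,-0.3,0,0,0,0.05]]

```text
time_s: 21.25
tcp_pos: [0.5578, -0.1017, 0.111]
ee_rot: [[-0.956, -0.295, 0.002], [-0.295, 0.956, 0.0], [-0.002, -0.0, -1.0]]
wrist_force: [-2.9, -2.3, 6.4]
gripper_width: 0.679
gripper_force: 30.0
```

```bash
python3 -c "
from h import *
st()"
```

```text
yaw 0.299 M [-0.427  0.709  0.334] F [-2.9 -2.3  6.4] F_tool [ 3.4 -1.3 -6.4] [ 0.5578 -0.1017  0.111 ] t 21.25 j6 eff -0.237
```

>>> servo_tool:
  commands:
    - [[1,0.2,-0.1,-0.2,0,0,0.01],[1,0.2,-0.1,-0.3,0,0,0.02],[1,0.2,-0.1,-0.4,0,0,0.03],[1,0.2,-0.1,-0.4,0,0,0.04],[1,0.2,-0.1,-0.4,0,0,0.05]]

```text
time_s: 21.75
tcp_pos: [0.5578, -0.1017, 0.111]
ee_rot: [[-0.969, -0.246, 0.002], [-0.246, 0.969, 0.001], [-0.002, 0.0, -1.0]]
wrist_force: [-1.7, -1.4, 2.8]
gripper_width: 0.683
gripper_force: 30.0
```

```bash
python3 -c "
from h import *
st()"
```

```text
yaw 0.2489 M [0.172 0.465 0.304] F [-1.7 -1.4  2.8] F_tool [ 2.  -1.  -2.8] [ 0.5578 -0.1017  0.111 ] t 21.75 j6 eff -0.237
```

>>> servo_tool:
  commands:
    - [[1,0.1,0,-0.2,0,0,0.01],[1,0.1,0,-0.3,0,0,0.02],[1,0.1,0,-0.3,0,0,0.03],[1,0.1,0,-0.3,0,0,0.04],[1,0.1,0,-0.3,0,0,0.05]]

```text
time_s: 22.25
tcp_pos: [0.5577, -0.1018, 0.1111]
ee_rot: [[-0.98, -0.197, 0.002], [-0.197, 0.98, 0.001], [-0.002, 0.0, -1.0]]
wrist_force: [0.0, 1.6, -2.2]
gripper_width: 0.68
gripper_force: 30.0
```

```bash
python3 -c "
from h import *
st()"
```

```text
yaw 0.1987 M [ 0.642 -0.016  0.327] F [ 0.   1.6 -2.2] F_tool [-0.3  1.6  2.2] [ 0.5577 -0.1018  0.1111] t 22.25 j6 eff -0.238
```

>>> servo_tool:
  commands:
    - [[1,0,0,0,0,0,0.01],[1,0,0,0,0,0,0.02],[1,0,0,0,0,0,0.03],[1,0,0,0,0,0,0.04],[1,0,0,0,0,0,0.05]]

```text
time_s: 22.75
tcp_pos: [0.5577, -0.1018, 0.1112]
ee_rot: [[-0.989, -0.148, 0.002], [-0.148, 0.989, 0.001], [-0.002, 0.0, -1.0]]
wrist_force: [1.8, 3.3, -5.4]
gripper_width: 0.686
gripper_force: 30.0
```

```bash
python3 -c "
from h import *
st()"
```

```text
yaw 0.1487 M [ 1.022 -0.311  0.295] F [ 1.8  3.3 -5.4] F_tool [-2.2  3.   5.4] [ 0.5577 -0.1018  0.1112] t 22.75 j6 eff -0.239
```

>>> servo_tool:
  commands:
    - [[1,-0.1,0.3,0.2,0,0,0.01],[1,-0.2,0.3,0.3,0,0,0.02],[1,-0.2,0.3,0.4,0,0,0.03],[1,-0.2,0.3,0.4,0,0,0.04],[1,-0.2,0.3,0.4,0,0,0.05]]

```text
time_s: 23.25
tcp_pos: [0.5577, -0.1017, 0.1111]
ee_rot: [[-0.995, -0.099, 0.002], [-0.099, 0.995, 0.0], [-0.002, -0.0, -1.0]]
wrist_force: [-0.1, 1.8, -3.7]
gripper_width: 0.682
gripper_force: 30.0
```

```bash
python3 -c "
from h import *
st()"
```

```text
yaw 0.0988 M [ 0.862 -0.09   0.255] F [-0.1  1.8 -3.7] F_tool [-0.1  1.8  3.7] [ 0.5577 -0.1017  0.1111] t 23.25 j6 eff -0.239
```

>>> servo_tool:
  commands:
    - [[1,0,0.2,0.2,0,0,0.01],[1,0,0.2,0.2,0,0,0.02],[1,0,0.2,0.2,0,0,0.03],[1,0,0.2,0.2,0,0,0.04],[1,0,0.2,0.2,0,0,0.05]]

```text
time_s: 23.75
tcp_pos: [0.5578, -0.1017, 0.1111]
ee_rot: [[-0.999, -0.049, 0.002], [-0.049, 0.999, -0.0], [-0.002, -0.0, -1.0]]
wrist_force: [-0.7, 1.5, -2.6]
gripper_width: 0.678
gripper_force: 30.0
```

```bash
python3 -c "
from h import *
st()"
```

```text
yaw 0.0489 M [0.526 0.259 0.334] F [-0.7  1.5 -2.6] F_tool [0.6 1.5 2.6] [ 0.5578 -0.1017  0.1111] t 23.75 j6 eff -0.238
```

>>> servo_tool:
  commands:
    - [[1,0,0.1,0.2,0,0,0.01],[1,0,0.1,0.2,0,0,0.02],[1,0,0.1,0.2,0,0,0.03],[1,0,0.1,0.2,0,0,0.04],[1,0,0.1,0.2,0,0,0.05]]

```text
time_s: 24.25
tcp_pos: [0.5578, -0.1016, 0.111]
ee_rot: [[-1.0, 0.001, 0.002], [0.001, 1.0, -0.0], [-0.002, -0.0, -1.0]]
wrist_force: [-1.3, 0.0, 1.5]
gripper_width: 0.682
gripper_force: 30.0
```

```bash
python3 -c "
from h import *
st()"
```

```text
yaw -0.0011 M [0.246 0.622 0.28 ] F [-1.3  0.   1.5] F_tool [ 1.3  0.  -1.5] [ 0.5578 -0.1016  0.111 ] t 24.25 j6 eff -0.237
```

>>> servo_tool:
  commands:
    - [[1,0.1,0,0,0,0,0.01],[1,0.1,0,0,0,0,0.02],[1,0.1,0,0,0,0,0.03],[1,0.1,0,0,0,0,0.04],[1,0.1,0,0,0,0,0.05]]

```text
time_s: 24.75
tcp_pos: [0.5578, -0.1016, 0.111]
ee_rot: [[-0.999, 0.051, 0.002], [0.051, 0.999, -0.0], [-0.002, -0.0, -1.0]]
wrist_force: [-2.0, -0.5, 3.3]
gripper_width: 0.683
gripper_force: 30.0
```

```bash
python3 -c "
from h import *
st()"
```

```text
yaw -0.051 M [0.012 0.78  0.301] F [-2.  -0.5  3.3] F_tool [ 1.9 -0.6 -3.3] [ 0.5578 -0.1016  0.111 ] t 24.75 j6 eff -0.237
```

>>> servo_tool:
  commands:
    - [[1,0.1,0,-0.2,0,0,0.01],[1,0.1,0,-0.2,0,0,0.02],[1,0.1,0,-0.2,0,0,0.03],[1,0.1,0,-0.2,0,0,0.04],[1,0.1,0,-0.2,0,0,0.05]]

```text
time_s: 25.25
tcp_pos: [0.5578, -0.1015, 0.111]
ee_rot: [[-0.995, 0.101, 0.002], [0.101, 0.995, -0.0], [-0.002, 0.0, -1.0]]
wrist_force: [-2.1, -0.7, 2.3]
gripper_width: 0.68
gripper_force: 30.0
```

```bash
python3 -c "
from h import *
st()"
```

```text
yaw -0.1011 M [-0.264  0.469  0.264] F [-2.1 -0.7  2.3] F_tool [ 2.1 -0.9 -2.3] [ 0.5578 -0.1015  0.111 ] t 25.25 j6 eff -0.236
```

>>> servo_tool:
  commands:
    - [[1,0.1,-0.1,-0.2,0,0,0.01],[1,0.1,-0.1,-0.2,0,0,0.02],[1,0.1,-0.1,-0.2,0,0,0.03],[1,0.1,-0.1,-0.2,0,0,0.04],[1,0.1,-0.1,-0.2,0,0,0.05]]

```text
time_s: 25.75
tcp_pos: [0.5578, -0.1015, 0.1111]
ee_rot: [[-0.989, 0.151, 0.003], [0.151, 0.989, 0.0], [-0.003, 0.001, -1.0]]
wrist_force: [0.8, -1.8, 0.3]
gripper_width: 0.682
gripper_force: 30.0
```

```bash
python3 -c "
from h import *
st()"
```

```text
yaw -0.1511 M [-0.316  0.03   0.314] F [ 0.8 -1.8  0.3] F_tool [-1.  -1.6 -0.3] [ 0.5578 -0.1015  0.1111] t 25.75 j6 eff -0.237
```

>>> servo_tool:
  commands:
    - [[1,0,0,0,0,0,0.01],[1,0,0,0,0,0,0.02],[1,0,0,0,0,0,0.03],[1,0,0,0,0,0,0.04],[1,0,0,0,0,0,0.05]]

```text
time_s: 26.25
tcp_pos: [0.5577, -0.1015, 0.1111]
ee_rot: [[-0.98, 0.2, 0.003], [0.2, 0.98, 0.0], [-0.002, 0.001, -1.0]]
wrist_force: [0.8, -1.3, -1.9]
gripper_width: 0.682
gripper_force: 30.0
```

```bash
python3 -c "
from h import *
st()"
```

```text
yaw -0.201 M [-0.349 -0.244  0.309] F [ 0.8 -1.3 -1.9] F_tool [-1.  -1.1  1.9] [ 0.5577 -0.1015  0.1111] t 26.25 j6 eff -0.237
```

>>> servo_tool:
  commands:
    - [[1,0,0,0.1,0,0,0.01],[1,0,0,0.1,0,0,0.02],[1,0,0,0.1,0,0,0.03],[1,0,0,0.1,0,0,0.04],[1,0,0,0.1,0,0,0.05]]

```text
time_s: 26.75
tcp_pos: [0.5577, -0.1015, 0.1111]
ee_rot: [[-0.969, 0.248, 0.003], [0.248, 0.969, 0.0], [-0.003, 0.001, -1.0]]
wrist_force: [0.6, -1.3, -1.2]
gripper_width: 0.677
gripper_force: 30.0
```

```bash
python3 -c "
from h import *
st()"
```

```text
yaw -0.2511 M [-0.254 -0.398  0.312] F [ 0.6 -1.3 -1.2] F_tool [-1.  -1.1  1.2] [ 0.5577 -0.1015  0.1111] t 26.75 j6 eff -0.237
```

>>> servo_tool:
  commands:
    - [[1,0,0,0,0,0,0.01],[1,0,0,0,0,0,0.02],[1,0,0,0,0,0,0.03],[1,0,0,0,0,0,0.04],[1,0,0,0,0,0,0.05]]

```text
time_s: 27.25
tcp_pos: [0.5577, -0.1014, 0.1111]
ee_rot: [[-0.955, 0.297, 0.003], [0.297, 0.955, 0.0], [-0.002, 0.001, -1.0]]
wrist_force: [3.1, -0.5, -1.1]
gripper_width: 0.683
gripper_force: 30.0
```

```bash
python3 -c "
from h import *
st()"
```

```text
yaw -0.3011 M [-0.117 -0.575  0.249] F [ 3.1 -0.5 -1.1] F_tool [-3.1  0.4  1.1] [ 0.5577 -0.1014  0.1111] t 27.25 j6 eff -0.237
```

>>> servo_tool:
  commands:
    - [[1,-0.1,0,0,0,0,0.01],[1,-0.1,0,0,0,0,0.02],[1,-0.1,0,0,0,0,0.03],[1,-0.1,0,0,0,0,0.04],[1,-0.1,0,0,0,0,0.05]]

```text
time_s: 27.75
tcp_pos: [0.5577, -0.1014, 0.1111]
ee_rot: [[-0.939, 0.343, 0.002], [0.343, 0.939, 0.0], [-0.002, 0.001, -1.0]]
wrist_force: [1.6, 0.4, -1.8]
gripper_width: 0.68
gripper_force: 30.0
```

```bash
python3 -c "
from h import *
st()"
```

```text
yaw -0.3506 M [ 0.08  -0.569  0.424] F [ 1.6  0.4 -1.8] F_tool [-1.3  0.9  1.8] [ 0.5577 -0.1014  0.1111] t 27.75 j6 eff -0.423
```

The bite is felt: j6 effort jumped 0.19 N m, so torque is about 0.48 N m. A last 0.022 rad should bring it to about 0.75.

>>> servo_tool:
  commands:
    - [[1,0,0,0,0,0,0.006],[1,0,0,0,0,0,0.011],[1,0,0,0,0,0,0.016],[1,0,0,0,0,0,0.02],[1,0,0,0,0,0,0.024]]

```text
time_s: 28.25
tcp_pos: [0.5577, -0.1014, 0.1111]
ee_rot: [[-0.931, 0.365, 0.002], [0.365, 0.931, 0.0], [-0.002, 0.001, -1.0]]
wrist_force: [2.1, 1.4, -2.1]
gripper_width: 0.682
gripper_force: 30.0
```

```bash
python3 -c "
from h import *
st()"
```

```text
yaw -0.3741 M [ 0.304 -0.622  0.677] F [ 2.1  1.4 -2.1] F_tool [-1.4  2.1  2.1] [ 0.5577 -0.1014  0.1111] t 28.25 j6 eff -0.65
```

Firm at about 0.7 N m. I'll let go, dwell, and rise.

>>> servo_tool:
  commands:
    - [[0.1,0,0,0,0,0,0],[0.1,0,0,0,0,0,0],[0.1,0,0,0,0,0,0],[0.1,0,0,0,0,0,0],[0.1,0,0,0,0,0,0]]

```text
time_s: 28.75
tcp_pos: [0.5575, -0.1017, 0.1111]
ee_rot: [[-0.931, 0.366, 0.002], [0.366, 0.931, 0.0], [-0.002, 0.001, -1.0]]
wrist_force: [0.6, 0.5, 0.1]
gripper_width: 0.895
gripper_force: 0.0
```

>>> servo_tool:
  commands:
    - [[0,0,0,0,0,0,0],[0,0,0,0,0,0,0],[0,0,0,-5,0,0,0],[0,0,0,-20,0,0,0],[0,0,0,-45,0,0,0]]

```text
time_s: 29.25
tcp_pos: [0.5564, -0.1016, 0.1553]
ee_rot: [[-0.931, 0.366, -0.002], [0.366, 0.931, 0.0], [0.002, -0.001, -1.0]]
wrist_force: [0.9, 0.2, -0.0]
gripper_width: 0.998
gripper_force: 0.0
```

>>> servo_tool:
  commands:
    - [[0.2,0,0,-30,0,0,0],[0.4,0,0,-50,0,0,0],[0.5,0,0,-55,0,0,-0.13],[0.5,0,0,-55,0,0,-0.26],[0.5,0,0,-55,0,0,-0.374]]

```text
time_s: 29.75
tcp_pos: [0.5575, -0.1015, 0.2119]
ee_rot: [[-1.0, -0.005, 0.003], [-0.005, 1.0, 0.0], [-0.003, 0.0, -1.0]]
wrist_force: [1.0, 0.5, -0.5]
gripper_width: 0.632
gripper_force: 0.0
```

Run:
```python
from h import *
st();goal([.5997,-.1015,.212],0)
c=cap('wrist','w11')
print(proj(c,(.5335,-.1026,.165)),proj(c,(.5825,-.1026,.181)))
im=c['pixels'].astype(int);red=(im[:,:,0]>100)&(im[:,:,1]<80)&(im[:,:,2]<80)&(im[:,:,0]>2.2*im[:,:,1])
vv,uu=np.where(red[150:330,280:360]);print('red rows',vv.min()+150,vv.max()+150,'cols',np.percentile(uu,[1,99])+280)
```

```text
yaw 0.0047 M [-0.041  0.019  0.05 ] F [ 1.   0.5 -0.5] F_tool [-1.   0.5  0.5] [ 0.5575 -0.1015  0.2119] t 29.75 j6 eff -0.703
shift [-42.2  -0.2   0.1] rot [0.    0.003 0.005] t 29.75
[317.7 187. ] [317.5 258.4]
red rows 183 274 cols [309. 324.]
```

>>> servo_tool:
  commands:
    - [[0.6,-15,0,0,0,0.003,0.005],[0.6,-30,0,0,0,0.003,0.005],[0.6,-42,0,0,0,0.003,0.005],[0.6,-42,0,0,0,0.003,0.005],[0.6,-42,0,0,0,0.003,0.005]]

```text
time_s: 30.3
tcp_pos: [0.5991, -0.1015, 0.2108]
ee_rot: [[-1.0, 0.006, -0.002], [0.006, 1.0, 0.0], [0.002, 0.0, -1.0]]
wrist_force: [-0.2, -0.2, -0.6]
gripper_width: 0.399
gripper_force: 0.0
```

>>> servo_tool:
  commands:
    - [[0.6,0,0,20,0,0,0],[0.6,0,0,40,0,0,0],[0.6,0,0,58,0,0,0],[0.6,0,0,66,0,0,0],[0.6,0,0,66,0,0,0]]

```text
time_s: 30.8
tcp_pos: [0.5983, -0.1016, 0.1443]
ee_rot: [[-1.0, 0.006, -0.003], [0.006, 1.0, 0.0], [0.003, 0.0, -1.0]]
wrist_force: [-0.3, -0.1, -0.4]
gripper_width: 0.402
gripper_force: 0.0
```

Run:
```python
from h import *
st();goal([.5997,-.1017,.1385],0)
```

```text
yaw -0.0056 M [-0.035 -0.044 -0.018] F [-0.3 -0.1 -0.4] F_tool [ 0.3 -0.1  0.4] [ 0.5983 -0.1016  0.1443] t 30.8 j6 eff -0.002
shift [-1.4 -0.1  5.7] rot [ 0.    -0.003 -0.006] t 30.8
```

>>> servo_tool:
  commands:
    - [[0.6,-1,-0.1,4,0,-0.003,0],[0.6,-1,-0.1,5.5,0,-0.003,0],[0.8,-1,-0.1,5.5,0,-0.003,0],[1,-1,-0.1,5.5,0,-0.003,0],[1,-1,-0.1,5.5,0,-0.003,0]]

```text
time_s: 31.3
tcp_pos: [0.6006, -0.1017, 0.1401]
ee_rot: [[-1.0, 0.005, 0.003], [0.005, 1.0, 0.0], [-0.003, 0.0, -1.0]]
wrist_force: [0.2, 0.9, 0.3]
gripper_width: 0.21
gripper_force: 0.0
```

>>> servo_tool:
  commands:
    - [[1,0,0,0,0,0,0],[1,0,0,0,0,0,0],[1,0,0,0,0,0,0],[1,0,0,-1,0,0,0],[1,0,0,-3,0,0,0]]

```text
time_s: 31.8
tcp_pos: [0.5999, -0.1018, 0.1418]
ee_rot: [[-1.0, 0.006, 0.001], [0.006, 1.0, 0.0], [-0.001, 0.0, -1.0]]
wrist_force: [0.7, -1.9, -2.5]
gripper_width: 0.139
gripper_force: 29.9
```

Run:
```python
from h import *
st();s=r.sense();print(s['gripper_width'],s['gripper_force'])
```

```text
yaw -0.0056 M [-0.552 -0.195  0.018] F [ 0.7 -1.9 -2.5] F_tool [-0.7 -1.9  2.5] [ 0.5999 -0.1018  0.1418] t 31.8 j6 eff 0.003
0.13938570483528342 29.89832750405185
```

>>> servo_tool:
  commands:
    - [[1,0,0,-3,0,0,0],[1,0,0,-8,0,0,0],[1,0,0,-15,0,0,0],[1,0,0,-30,0,0,0],[1,0,0,-60,0,0,0]]

```text
time_s: 32.3
tcp_pos: [0.5988, -0.1012, 0.2017]
ee_rot: [[-1.0, 0.005, -0.002], [0.005, 1.0, 0.001], [0.002, 0.001, -1.0]]
wrist_force: [0.1, -0.0, -0.8]
gripper_width: 0.138
gripper_force: 29.9
```

>>> servo_tool:
  commands:
    - [[1,5,40,-5,0,0,0],[1,15,80,-5,0,0,-0.01],[1,25,120,-5,0,0,-0.02],[1,35,160,-5,0,0,-0.04],[1,45,200,-5,0,0,-0.05]]

```text
time_s: 32.8
tcp_pos: [0.5558, 0.1004, 0.2088]
ee_rot: [[-0.999, -0.045, 0.004], [-0.045, 0.999, 0.001], [-0.004, 0.001, -1.0]]
wrist_force: [0.3, -0.2, -0.9]
gripper_width: 0.13
gripper_force: 29.9
```

Run:
```python
from h import *
st();goal([.539,.2500,.10],.047);print(r.sense()['gripper_width'])
```

```text
yaw 0.0454 M [ 0.006 -0.161  0.045] F [ 0.3 -0.2 -0.9] F_tool [-0.3 -0.2  0.9] [0.5558 0.1004 0.2088] t 32.8 j6 eff 0.455
shift [ 10.4 150.1 108.9] rot [ 0.001  0.004 -0.002] t 32.8
0.12977543389068397
```

>>> servo_tool:
  commands:
    - [[1,4,40,0,0,0,0],[1,8,80,0,0,0,0],[1,10,120,20,0,0,0],[1,10,145,60,0,0,0],[1,10,149,105,0,0,0]]

```text
time_s: 33.3
tcp_pos: [0.541, 0.2514, 0.1039]
ee_rot: [[-0.999, -0.049, 0.008], [-0.049, 0.999, 0.005], [-0.008, 0.004, -1.0]]
wrist_force: [-0.4, 0.3, -1.9]
gripper_width: 0.134
gripper_force: 29.9
```

>>> servo_tool:
  commands:
    - [[1,0,0,30,0,0,0],[1,0,0,60,0,0,0],[1,0,0,80,0,0,0],[1,0,0,85,0,0,0],[1,0,0,85,0,0,0]]

```text
time_s: 33.8
tcp_pos: [0.5402, 0.2472, 0.0177]
ee_rot: [[-0.999, -0.045, 0.002], [-0.045, 0.999, -0.0], [-0.002, -0.0, -1.0]]
wrist_force: [1.2, -0.3, -1.2]
gripper_width: 0.131
gripper_force: 29.9
```

Run:
```python
from h import *
st();goal([.539,.2520,-.0075],.047)
```

```text
yaw 0.045 M [ 0.059 -0.075  0.002] F [ 1.2 -0.3 -1.2] F_tool [-1.2 -0.3  1.2] [0.5402 0.2472 0.0177] t 33.8 j6 eff -0.0
shift [ 1.1  4.8 25.2] rot [-0.     0.002 -0.002] t 33.8
```

>>> servo_tool:
  commands:
    - [[1,1,2,10,0,0,0],[1,1,2,17,0,0,0],[1,1,2,22,0,0,0],[1,1,2,24,0,0,0],[1,1,2,25,0,0,0]]

```text
time_s: 34.3
tcp_pos: [0.5388, 0.2488, -0.007]
ee_rot: [[-0.999, -0.045, 0.002], [-0.045, 0.999, -0.0], [-0.002, -0.001, -1.0]]
wrist_force: [-4.3, -0.7, 6.5]
gripper_width: 0.138
gripper_force: 29.9
```

>>> servo_tool:
  commands:
    - [[1,0,0,0.5,0,0,0],[1,0,0,0.5,0,0,0],[0.7,0,0,0,0,0,0],[0.7,0,0,0,0,0,0],[0.7,0,0,0,0,0,0]]

```text
time_s: 34.8
tcp_pos: [0.5393, 0.2491, -0.0075]
ee_rot: [[-0.999, -0.045, 0.003], [-0.045, 0.999, 0.001], [-0.003, 0.0, -1.0]]
wrist_force: [-0.7, 0.4, 0.5]
gripper_width: 0.276
gripper_force: 0.0
```

>>> servo_tool:
  commands:
    - [[0.7,0,0,-3,0,0,0],[0.7,0,0,-15,0,0,0],[0.7,0,0,-40,0,0,0],[0.7,0,0,-85,0,0,0],[0.7,0,0,-120,0,0,0]]

```text
time_s: 35.3
tcp_pos: [0.5394, 0.2492, 0.1157]
ee_rot: [[-0.999, -0.045, 0.004], [-0.045, 0.999, 0.001], [-0.004, 0.001, -1.0]]
wrist_force: [0.7, 0.7, 0.4]
gripper_width: 0.3
gripper_force: 0.0
```

Run:
```python
from h import *
st();c=cap('wrist','w12')
im=c['pixels'].astype(int);red=(im[:,:,0]>150)&(im[:,:,1]<80)&(im[:,:,2]<80)
vv,uu=np.where(red[100:330,280:360]);v=(vv.min()+vv.max())/2+100;u=(uu.min()+uu.max())/2+280
print('grip',ray(c,u,v,.034),vv.min()+100,vv.max()+100,uu.min()+280,uu.max()+280,'pred',proj(c,(.539,.2485,.034)))
```

```text
yaw 0.0452 M [ 0.036 -0.112 -0.012] F [0.7 0.7 0.4] F_tool [-0.8  0.6 -0.4] [0.5394 0.2492 0.1157] t 35.3 j6 eff 0.0
grip [0.5373 0.2468 0.034 ] 184 222 310 322 pred [317.9 205. ]
```

```bash
python3 -c "
from station import r
print(r.finish_job())"
```

```text
the job is handed in; nothing more can be done
None
```

The job is handed in: the lock ring was tightened to about 0.7 N m with the key seated, and the key is back on the spoon rest; I did not check the barrel's final angle, and the hand-in returned no verdict.

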